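# Fetch the rear lid from a crowded hook and close the steriliser

## Robot

A 6-joint arm with a two-finger parallel gripper is mounted at the origin on the work surface. World frame = base frame: x ahead of the robot, y to its left, z up, the work surface at z = 0. Lengths are in mm, angles in rad, forces in N, time in s.
With the tool pointing down it reaches from about 300 to 850 mm from the base axis. Payload 4.2 kg.
Tool frame: the origin (TCP) lies at the very end of the fingers, on their centre line; the grasp point (between the pads) lies 19 mm behind it; z points along the fingers, y is the line along which they close (so a half turn about z gives the same grasp; the last joint's range is limited). The gripper opens to 91 mm and grips with 3 to 60 N. Pads are 32 mm wide; open, the fingers measure 118 mm over their backs; the gripper's body (76 mm by 178 mm) begins 60 mm behind the grasp point.
Start: joints at [-1.168, 0.32, 1.565, -0, 1.257, -0.02], TCP at [235.936, -524.383, 213.976] pointing down, gripper open.
Joint ranges: [-3.11, 3.11], [-0.84, 2.01], [0.21, 2.61], [-1.34, 4.49], [0.05, 2.63], [-2.56, 2.56]. Speed limits (rad/s): [2.57, 2.57, 3.14, 3.14, 3.14, 3.14].

## Interface

Orientations are given as a unit quaternion [x, y, z, w].
In Python, from station import * gives the robot as it stands.
- The arm moves only by the tool apply_moves, never from a script. Its argument "deltas" is a list of rows, each an object with "claw": the finger opening in mm, from 0 to 91.2; "translation": the shift along the tool's x, y, z in units of 30 mm (1.0 is 30 mm), a list of three; "spin": the turn about the tool's z in degrees. A call has 1 to 10 rows; each row shifts and turns the commanded pose from where the row before left it, along the tool's axes as they then stand; what a row does not reach is not made up. A row lasts 1/10 s, in which the tool goes at most 50 mm and 8.59 degrees, less where a joint would pass 70% of its speed; a pose out of reach is approached as far as the arm can. A call is refused whole if a number of a shift passes 1 or a number of a turn 8.59, either way. A call with a gripper value outside its range is refused whole. The fingers move at their own pace and stop on an object; the grip force is fixed at half the most. Time passes only in rows, so rows that do not move let the fingers close. It gives the time, the measured TCP pose, the force, the opening and the grip force at its end, in the units of the state.
- observe(): the state, without advancing time (a new reading comes with each control period).
- capture(name): name is "scene" or "side" or "wrist"; returns the picture (400x640x3 uint8, red, green, blue); there is no depth.
- camera_params(name): a dict with "mtx" (3x3 intrinsics, pixels), "rvec" (rotation vector, rad) and "tvec" (3), from world to camera coordinates, as OpenCV has them; the wrist camera has in their place "mount" (4x4, takes a point from camera to tool coordinates, whose origin is the TCP and whose axes are the flange's). Camera axes: x right, y down, z forward; pixel columns grow to the right and rows downward; lengths in mm; the calibration is good to about 2 mm. A picture is of the moment at which its call begins: read the wrist's pose just before it. camera_params takes no time and is no camera call.
- hand_in(): hands the job in; it is judged then, once.
The state is a dict: "t": time; "joint_positions": joint angles; "joint_velocities": joint speeds; "tau": joint torques, N m; "ee_pos": TCP position; "eef_rot": TCP orientation; "contact_force": force on the tool from outside, world axes, zero at the start; "ft_torque": the same for the moment, N m; "gripper_width": finger opening in mm; "gripper_force": force on a finger pad.
Only numpy, scipy, OpenCV 4.12 (cv2) and the standard library are available. Lean on these libraries where they do the work, as an engineer would, in place of code of your own. Each camera call takes 0.05 s, during which the arm holds its last target. There are 200 camera calls.

## Task

Close the steam steriliser with the blue lid, which hangs rearmost on the crowded hook: first hang the white and the green lid, in either order, on the spare hook with the yellow foot. Then stand the blue lid in the wooden rack, leaning with its grip outwards, and let go, so that you can take it afresh by its grip and set it gently on the steriliser, fully seated and level. Leave the white and green lids hanging there, never drop or lay a lid on the bench, and do not disturb the jar, the cup or the roll of tape.

Things in the scene. Friction and masses are not known exactly. Their poses are not given: they have to be found in the camera images.
- crowded_hook: fixed hook stand, black 90 x 120 x 12 mm foot. Origin: foot of its 18 mm post, 230 mm high; z up. From the post a round bar, 10 mm thick, runs level along the stand's own -x, axis 210 mm above the bench, to x = -195 mm. Three lids hang on it by their loops, about 55 mm apart, grips to the tip: blue nearest the post, then white and green in either order.
- crowded_hook_tip (a point): crowded hook: point on the bar's axis (210 mm high, stand's x = -195 mm) where the upturned tip begins; it ends 15 mm further out at x = -210 mm, its top 225 mm above the bench, 10 mm over the bar's top. A hanging lid must be raised 16 mm (12 to 22) for its loop to pass the tip.
- spare_hook: fixed hook stand, yellow 90 x 120 x 12 mm foot. Origin: foot of its 18 mm post, 230 mm high; z up. From the post a round bar, 10 mm thick, runs level along the stand's own -x, axis 210 mm above the bench, to x = -195 mm. Empty at first, same shape as the crowded hook; the two stand left and right in either order, each turned a little.
- spare_hook_tip (a point): spare hook: point on the bar's axis (210 mm high, stand's x = -195 mm) where the upturned tip begins; it ends 15 mm further out at x = -210 mm, its top 225 mm above the bench, 10 mm over the bar's top. A hanging lid must be raised 16 mm (12 to 22) for its loop to pass the tip.
- blue_lid: Blue round lid of 140-280 g. Disc 120 mm across, 6 mm thick; below it a tapered plug 96 mm across (88 at its end), 10 mm deep; black fin grip on top; closed hanging loop at its edge. Origin: centre of the disc's underside. z: out through the grip (disc 0 to 6 mm, plug 0 to -10). x: from the centre to the loop. Hanging: x is up, z to the hook's tip. 
- blue_lid_eye (a point): where the hook bar's axis passes through the loop of a hanging lid: lid x 90.4, y 0, z 3 mm. Loop: stiff, 10 mm thick (z -2 to 8), 38 mm wide over two straight parallel side bars (8 mm wide, up to x = 91), peaked top to x = 106. Window 22 mm wide, from the disc's edge x = 60 to the peak x = 96. Can be gripped over the side bars near x = 80, across y.
- blue_lid_grip (a point): in the blue lid's fin grip, at lid x 0, y 0, z 30 mm, axes as the lid's. The fin is a flat-sided block 44 mm long (lid x), 20 mm wide (y), standing from z 6 to 38 mm; pinch it across y.
- white_lid: White lid, in shape, axes and mass range like the blue lid, with loop and grip alike. Hangs in front of the blue lid.
- green_lid: Green lid, in shape, axes and mass range like the blue lid, with loop and grip alike. Hangs in front of the blue lid.
- white_lid_eye (a point): the white lid's loop, as point blue_lid_eye.
- green_lid_eye (a point): the green lid's loop, as point blue_lid_eye.
- rack: fixed wooden plate rack, foot 140 x 130 x 10 mm (x -65 to 75). A board 120 mm wide leans back 35 degrees from upright, top edge to +x, 90 mm high, facing -x. Near its foot two pegs, 10 mm thick, 70 mm apart along y, stand 28 mm out of it: a lid's edge rests between them on both, its plug against the board. Origin: under the foot; z up.
- rack_seat (a point): where a lid's origin lies when it stands in the rack, 81 mm above the bench; axes as the rack's (x level to the back, y along the board, z up). The lid's z then points to the rack's -x and 35 degrees above level; loop uppermost, the lid's x points up the slope.
- steriliser: fixed steam steriliser: grey base 140 x 140 x 20 mm with a round open aluminium pot, 112 mm outside, 4 mm wall (mouth 104 mm), rim 75 mm above the bench. Origin: centre under the base; z up. The lid may lie on it turned any way.
- steriliser_rim (a point): centre of the pot's mouth at rim height: the blue lid's origin lies here when seated, disc on the rim, plug inside with 4 mm play all round.
- culture_jar: bystander: closed amber glass jar, 64 mm across, 140 mm high, loose. Origin: centre of its underside.
- cup: bystander: empty clear plastic cup, 68 mm across the rim, 75 mm high, loose and light. Origin: centre of its underside.
- tape_roll: bystander: black roll of tape lying flat, 80 mm across, 20 mm high, loose. Origin: centre of its underside.
Not all that is in view belongs to the job. There is more than one size of the rack; the job needs the larger. What is shaped like the blue_lid but purple is not meant.

How it is judged (in metres and radians):
On the way, in this order (a step that is already met when the one before it is completed fails the run):
1. the white and green lids hang on the bar of the spare hook, let go, while the blue lid still hangs on the crowded hook (x of white_lid_eye in the frame of spare_hook between -0.2 and -0.012 m and y of white_lid_eye in the frame of spare_hook between -0.012 and 0.012 m and z of white_lid_eye in the frame of spare_hook between 0.203 and 0.217 m and contact force between the fingers and white_lid below 0.1 N and x of green_lid_eye in the frame of spare_hook between -0.2 and -0.012 m and y of green_lid_eye in the frame of spare_hook between -0.012 and 0.012 m and z of green_lid_eye in the frame of spare_hook between 0.203 and 0.217 m and contact force between the fingers and green_lid below 0.1 N and x of blue_lid_eye in the frame of crowded_hook between -0.2 and 0 m and z of blue_lid_eye in the frame of crowded_hook between 0.203 and 0.217 m), for 0.2 s.
2. the blue lid stands in the rack, against the leaning board, grip outwards, let go and at rest (distance between blue_lid and rack_seat below 0.015 m and angle between blue_lid's own z axis and vertical between 0.785 and 1.134 rad and contact force between the fingers and blue_lid below 0.1 N and linear speed of blue_lid below 0.03 m/s), for 0.2 s.
At the end, for the whole second after the job is handed in: The blue lid sits on the steriliser: its origin within 8 mm sideways of the centre of the mouth and within about 3 mm of rim height, level within 0.06 rad, grip up, at rest and released; the white and green lids hang released by their loops on the bar of the spare hook (horizontal distance between blue_lid and steriliser_rim below 0.008 m and z of blue_lid in the frame of steriliser_rim between -0.004 and 0.003 m and angle between blue_lid's own z axis and vertical below 0.06 rad and linear speed of blue_lid below 0.02 m/s and x of white_lid_eye in the frame of spare_hook between -0.2 and -0.012 m and y of white_lid_eye in the frame of spare_hook between -0.012 and 0.012 m and z of white_lid_eye in the frame of spare_hook between 0.203 and 0.217 m and contact force between the fingers and white_lid below 0.1 N and x of green_lid_eye in the frame of spare_hook between -0.2 and -0.012 m and y of green_lid_eye in the frame of spare_hook between -0.012 and 0.012 m and z of green_lid_eye in the frame of spare_hook between 0.203 and 0.217 m and contact force between the fingers and green_lid below 0.1 N and linear speed of each of white_lid, green_lid below 0.1 m/s); the robot touches nothing.
It fails at once if the jar is pushed more than 30 mm or tipped (distance of culture_jar from where it was at the start of the episode above 0.03 m or angle between culture_jar's own z axis and vertical above 0.3 rad).
It fails at once if the cup is pushed more than 30 mm or tipped (distance of cup from where it was at the start of the episode above 0.03 m or angle between cup's own z axis and vertical above 0.3 rad).
It fails at once if the roll of tape is pushed more than 30 mm or tipped (distance of tape_roll from where it was at the start of the episode above 0.03 m or angle between tape_roll's own z axis and vertical above 0.3 rad).
It fails at once if the blue lid is dropped or pressed hard on the steriliser (over 80 N) (contact force between blue_lid and steriliser above 80 N).
It fails at once if a lid has fallen to the bench (height (world z) of any of white_lid, green_lid, blue_lid below 0.045 m).
It also fails if it takes over 72 s, if anything falls off the work surface, if the arm or the gripper's body presses on something with over 40 N, if the wrist force passes 120 N, or if a joint passes its speed limit or range.

## Working session

There is one attempt and no reset: what is moved stays moved. The work goes in short steps, Python scripts to look and compute and a tool call to move; the robot and the scene stay as the last step left them, time stands still between calls to the robot, and variables do not carry over. Pictures are saved under pics/ and viewed, at most 10 in all, crops included, and the job is handed in when it is done.

Besides the shell and the picture viewer there is one more tool, called by a JSON object that holds its "op" and its "data", one argument or row to a line. apply_moves: Moves the arm, as the interface text tells. Its arguments: {"type":"object","properties":{"deltas":{"type":"array","items":{"type":"object","properties":{"claw":{"type":"number"},"translation":{"type":"array","items":{"type":"number"}},"spin":{"type":"number"}}}}},"required":["deltas"]}

```bash
mkdir -p pics; ls
python3 - <<'E'
from station import *
import cv2
for n in ("scene","side","wrist"):
    o=observe(); im=capture(n); cv2.imwrite(f"pics/{n}0.png",im[:,:,::-1]); print(n,camera_params(n))
print(o)
E
```

```text
pics
scene {'mtx': array([[379.38885274,   0.        , 326.08586719],
       [  0.        , 379.38885274, 197.48678767],
       [  0.        ,   0.        ,   1.        ]]), 'rvec': array([ 1.06246264,  2.32413361, -1.09251349]), 'tvec': array([ 326.88009622, -172.50787587, 1511.33301329])}
side {'mtx': array([[418.20581743,   0.        , 319.5047618 ],
       [  0.        , 418.20581743, 200.89141782],
       [  0.        ,   0.        ,   1.        ]]), 'rvec': array([ 0.58954627, -2.64338862,  1.19469185]), 'tvec': array([ 519.10611794,  227.86542623, 1250.80757512])}
wrist {'mtx': array([[359.52618659,   0.        , 318.70755554],
       [  0.        , 359.52618659, 191.8175537 ],
       [  0.        ,   0.        ,   1.        ]]), 'mount': array([[ 2.57699353e-04, -9.63447946e-01, -2.67895482e-01,
         7.53689347e+01],
       [ 9.99999541e-01,  4.95475210e-04, -8.19966569e-04,
        -1.10344852e+00],
       [ 9.22730677e-04, -2.67895147e-01,  9.63447631e-01,
        -1.70718423e+02],
       [ 0.00000000e+00,  0.00000000e+00,  0.00000000e+00,
         1.00000000e+00]])}
{'t': 0.1, 'joint_positions': array([-1.16797805e+00,  3.20226603e-01,  1.56556515e+00,  6.29991538e-06,
        1.25741535e+00, -1.99997882e-02]), 'joint_velocities': array([-7.75954524e-05, -8.01400613e-04, -2.93346519e-03, -1.28643949e-03,
        2.50284277e-04, -2.79437607e-05]), 'tau': array([-1.73571988e-05, -4.13332164e+01, -2.32509184e+01,  7.29207206e-02,
        4.21745866e-02, -5.99958594e-05]), 'ee_pos': array([ 235.76176863, -523.9355866 ,  213.20199804]), 'eef_rot': array([ 9.77736103e-01,  2.09836749e-01, -1.50627874e-04, -7.93054456e-04]), 'contact_force': array([-0.42302709, -0.3123269 , -0.49032169]), 'ft_torque': array([-0.01483415,  0.00360204, -0.01270828]), 'gripper_force': 0.0, 'gripper_width': 91.18049724539216}
```

View pics/scene0.png

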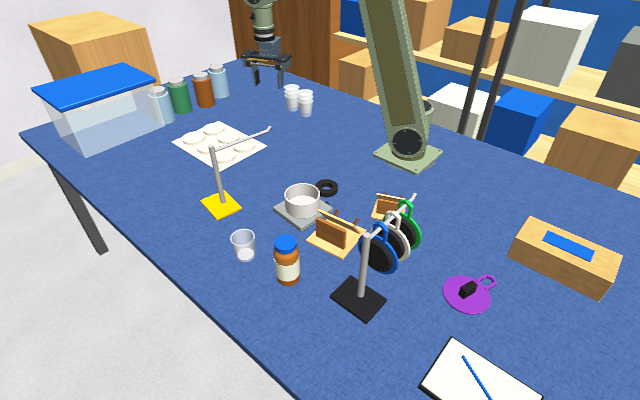

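View pics/side0.png

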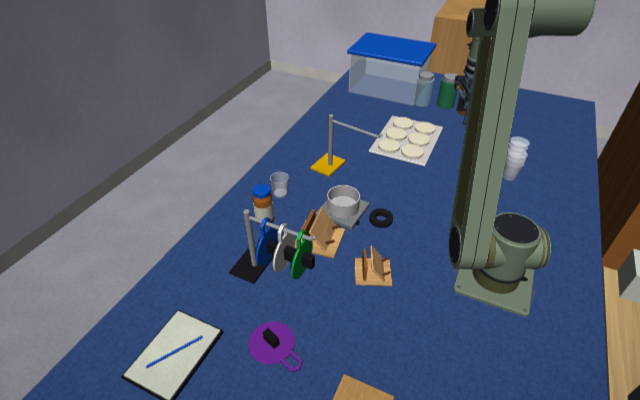

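Run:
```python
import cv2
a=cv2.imread("pics/scene0.png")[115:330,170:450]; cv2.imwrite("pics/scA.png",cv2.resize(a,None,fx=2.8,fy=2.8,interpolation=cv2.INTER_CUBIC)[:600])
a=cv2.imread("pics/side0.png")[95:290,220:450]; cv2.imwrite("pics/sdA.png",cv2.resize(a,None,fx=3,fy=3,interpolation=cv2.INTER_CUBIC)[:600])
```

```text
(no output)
```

View pics/scA.png

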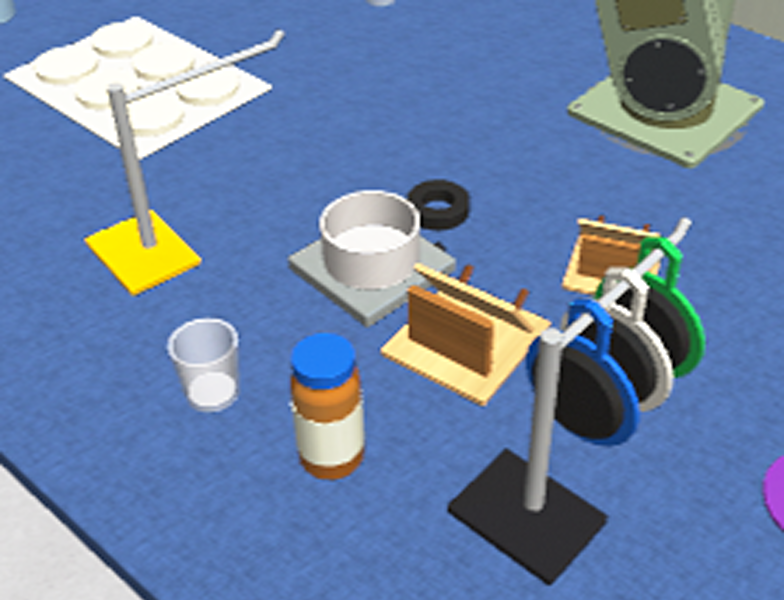

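View pics/sdA.png

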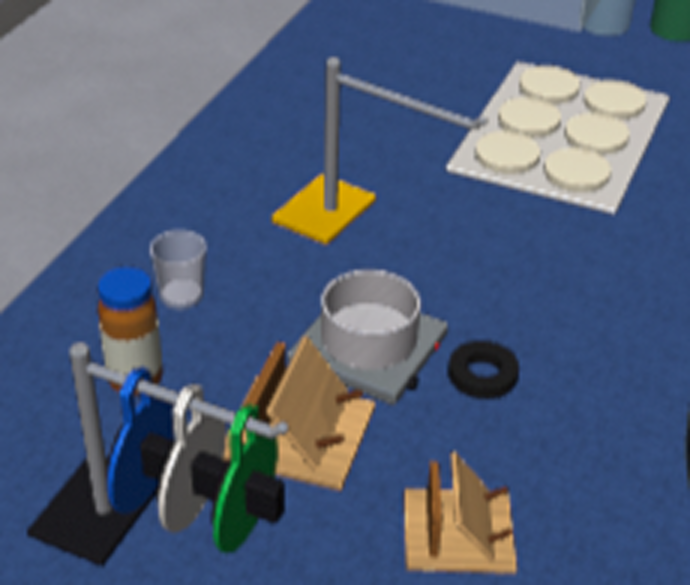

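```bash
cat > h.py <<'E'
import numpy as np,cv2
from station import *
from scipy.optimize import least_squares
P={n:camera_params(n) for n in("scene","side")}
def proj(n,X):
    p=P[n]; return cv2.projectPoints(np.array(X,float).reshape(-1,3),p["rvec"],p["tvec"],p["mtx"],None)[0][:,0]
def sc(u,v): return ("scene",170+u/2.8-.3,115+v/2.8-.3)
def sd(u,v): return ("side",220+u/3-.3,95+v/3-.3)
def W(q,m):
    c,s=np.cos(q[2]),np.sin(q[2]); x,y,z=m; return [q[0]+c*x-s*y,q[1]+s*x+c*y,z]
def fit(cor,q0):
    f=lambda q:np.concatenate([proj(n,W(q,m))[0]-[u,v] for (n,u,v),m in cor])
    r=least_squares(f,q0,loss="soft_l1"); return r.x,np.round(f(r.x),1)
E
python3 - <<'E'
from h import *
def stand(t1,b1,e1,t2,b2,e2):
    return [(sc(*t1),(0,0,230)),(sc(*b1),(0,0,12)),(sc(*e1),(-208,0,222)),(sd(*t2),(0,0,230)),(sd(*b2),(0,0,12)),(sd(*e2),(-208,0,222))]
sp,r=fit(stand((117,90),(149,245),(279,36),(333,62),(331,208),(483,123)),[600,-300,0]);print("spare",sp,r)
cr,r=fit(stand((551,337),(536,508),(685,224),(80,350),(100,513),(283,428)),[700,200,0]);print("crowd",cr,r)
for c,a,b in(("blue",(590,303),(134,371)),("white",(628,272),(190,388)),("green",(660,238),(247,408))):
    g=least_squares(lambda s:np.concatenate([proj(n,W(cr,(s[0],0,225)))[0]-[u,v] for n,u,v in(sc(*a),sd(*b))]),[-100]);print(c,g.x,np.round(g.fun,1))
k=[(sc(382,350),(75,-65,10)),(sc(487,404),(75,65,10)),(sc(551,322),(-65,65,10)),(sd(375,402),(-65,-65,10)),(sd(343,487),(-65,65,10))]
rk,r=fit(k,[550,0,0]);print("rack",rk,r)
def tri(a,b):
    g=least_squares(lambda X:np.concatenate([proj(n,X)[0]-[u,v] for n,u,v in(a,b)]),[500,0,50]);return g.x.round(1),g.fun.round(1)
print("rim",tri(sc(370,225),sd(370,302)))
print("cup",tri(sc(204,340),sd(179,250)),"jar",tri(sc(325,355),sd(125,285)),"tape",tri(sc(438,202),sd(483,366)))
print("board pts",tri(sc(415,265),sd(305,337)),tri(sc(533,328),sd(270,420)))
E
```

```text
spare [ 6.72911692e+02 -3.00620575e+02 -1.68800467e-01] [-0.1 -1.2  0.8 -0.2  1.6 -1.3 -0.8 -0.7 -0.9 -0.7 -0.4 -1.5]
crowd [ 6.72253497e+02  2.66192151e+02 -1.28927888e-03] [ 1.1  0.3  0.  -0.8  1.2 -1.1 -1.7 -0.8  0.2 -2.7 -0.3 -1.1]
blue [-58.17117905] [ 1.8  0.4 -1.1 -0.2]
white [-113.84024727] [ 1.5 -0.6 -1.5  0.4]
green [-170.128862] [ 2.4  0.2 -1.5  0.2]
rack [5.35453303e+02 7.88701954e+01 1.19379977e-01] [ 0.4 -0.1 -0.  -0.8  1.2 -0.1 -0.2 -0.7 -1.  -0.9]
rim (array([523.6, -82.7,  67.1]), array([-0. , -0.1, -0. ,  0.1]))
cup (array([767.3, -76.6,  70. ]), array([ 0.3,  0.7,  0.4, -0.9])) jar (array([744.3,  75.6, 135.9]), array([ 0.2,  0.3,  0.2, -0.4])) tape (array([387. , -97.4,  10.9]), array([ 0.2,  0.3,  0.1, -0.3]))
board pts (array([557.8,  17.2,  84.9]), array([ 0.3,  0.5,  0.3, -0.5])) (array([539.1, 153.3,  77.7]), array([-1.3, -2.4, -1.4,  2.6]))
```

{"op": "apply_moves", "data": {
  "deltas": [
    {"translation":[0,0,-1],"spin":8.1,"claw":70},
    {"translation":[0,0,-1],"spin":8.1,"claw":70},
    {"translation":[0,0,-1],"spin":8,"claw":70},
    {"translation":[1,-1,-0.5],"spin":0,"claw":70},
    {"translation":[1,-1,0],"spin":0,"claw":70},
    {"translation":[1,-1,0],"spin":0,"claw":70},
    {"translation":[1,-1,0],"spin":0,"claw":70},
    {"translation":[1,-1,0],"spin":0,"claw":70},
    {"translation":[1,-1,0],"spin":0,"claw":70},
    {"translation":[1,-1,0],"spin":0,"claw":70}
  ]
}}

```text
t: 1.15
ee_pos: [446.7, -312.8, 318.8]
eef_rot: [1.0, 0.0, -0.0, -0.0]
contact_force: [0.5, -0.2, -0.1]
gripper_width: 69.9
gripper_force: 0.0
```

{"op": "apply_moves", "data": {
  "deltas": [
    {"translation":[0.2,-1,0],"spin":0,"claw":70},
    {"translation":[0.2,-1,0],"spin":0,"claw":70},
    {"translation":[0.2,-1,0],"spin":0,"claw":70},
    {"translation":[0.2,-1,0],"spin":0,"claw":70},
    {"translation":[0.2,-1,0],"spin":0,"claw":70},
    {"translation":[0,-1,0],"spin":0,"claw":70},
    {"translation":[0,-1,0],"spin":0,"claw":70},
    {"translation":[0,-1,0],"spin":0,"claw":70},
    {"translation":[0,-1,0],"spin":0,"claw":70},
    {"translation":[0,-1,0],"spin":0,"claw":70}
  ]
}}

```text
t: 2.15
ee_pos: [475.3, -13.1, 318.7]
eef_rot: [1.0, 0.0, -0.0, 0.0]
contact_force: [-0.0, 0.5, 0.2]
gripper_width: 69.8
gripper_force: 0.0
```

{"op": "apply_moves", "data": {
  "deltas": [
    {"translation":[0.2,-1,0],"spin":0,"claw":70},
    {"translation":[0.2,-1,0],"spin":0,"claw":70},
    {"translation":[0.2,-1,0],"spin":0,"claw":70},
    {"translation":[0.2,-1,0],"spin":0,"claw":70},
    {"translation":[0.2,-1,0],"spin":0,"claw":70},
    {"translation":[0,-1,0],"spin":0,"claw":70},
    {"translation":[0,-1,0],"spin":0,"claw":70},
    {"translation":[0,-1,0],"spin":0,"claw":70},
    {"translation":[0,-1,0],"spin":0,"claw":70},
    {"translation":[0,-0.1,0],"spin":0,"claw":70}
  ]
}}

```text
t: 3.15
ee_pos: [505.2, 261.6, 318.0]
eef_rot: [1.0, 0.002, -0.001, -0.0]
contact_force: [-0.4, -0.8, 0.1]
gripper_width: 70.0
gripper_force: 0.0
```

```bash
cat >> h.py <<'E'
from scipy.spatial.transform import Rotation as R
def wp(o): # world->wrist projection fn and inverse
    p=camera_params("wrist"); T=np.eye(4);T[:3,:3]=R.from_quat(o["eef_rot"]).as_matrix();T[:3,3]=o["ee_pos"]
    M=T@p["mount"]; K=p["mtx"]
    def f(X):
        X=np.atleast_2d(X).astype(float); c=(X-M[:3,3])@M[:3,:3]; u=c@K.T; return u[:,:2]/u[:,2:]
    def g(u,v,z):
        d=M[:3,:3]@np.linalg.solve(K,[u,v,1]); return (M[:3,3]+d*(z-M[2,3])/d[2]).round(1)
    return f,g
def st():
    o=observe(); r=R.from_quat(o["eef_rot"]).as_matrix()
    print("t",o["t"],"pos",o["ee_pos"].round(1),"yaw",np.degrees(np.arctan2(r[1,0],r[0,0])).round(2),"tilt",r[2].round(3),"w",round(o["gripper_width"],1),"gf",round(o["gripper_force"],1),"F",o["contact_force"].round(1)); return o
def plan(x,y,z,o):
    r=R.from_quat(o["eef_rot"]).as_matrix(); print("delta units",(r.T@(np.array([x,y,z])-o["ee_pos"])/30).round(3))
E
python3 - <<'E'
from h import *
o=st(); im=capture("wrist"); cv2.imwrite("pics/w1.png",im[:,:,::-1])
f,g=wp(o)
for s in(-208,-170,-114,-58): print(s,f([672.25+s,266,225]))
E
```

```text
t 3.15 pos [505.2 261.6 318. ] yaw 0.22 tilt [-0.001 -0.001 -1.   ] w 70.0 gf 0.0 F [-0.4 -0.8  0.1]
-208 [[314.40253369 243.20391603]]
-170 [[314.44335321 197.26380681]]
-114 [[314.50937013 122.96542273]]
-58 [[314.58352433  39.50896517]]
```

View pics/w1.png

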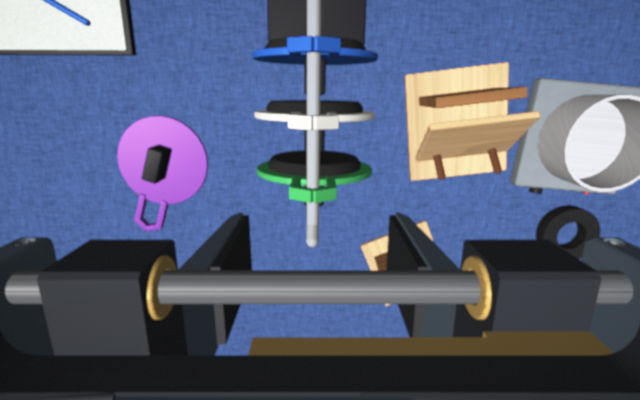

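Run:
```python
from h import *
import pickle
o=observe(); pickle.dump({k:o[k] for k in("ee_pos","eef_rot")},open("w1.pkl","wb"))
f,g=wp(o)
for n,u,v,z in(("tip",312,243,225),("gr",312.5,193,225.6),("wh",313,122,225.6),("bl",314,44,225.6),("rimL",538,140,75),("foot",405,75,10),("foot",508,62,10),("foot",412,181,10)): print(n,g(u,v,z))
plan(506,267,191.5,o)
```

```text
tip [464.4 266.5 225. ]
gr [505.8 266.1 225.6]
wh [559.  265.6 225.6]
bl [611.4 264.9 225.6]
rimL [527.3   9.4  75. ]
foot [600.6 152.2  10. ]
foot [616.6  23.9  10. ]
foot [462.3 133.2  10. ]
delta units [ 0.031 -0.226  4.22 ]
```

{"op": "apply_moves", "data": {
  "deltas": [
    {"translation":[0,0,1],"spin":0,"claw":70},
    {"translation":[0,0,1],"spin":0,"claw":70},
    {"translation":[0,0,0.5],"spin":0,"claw":70},
    {"translation":[0,0,0],"spin":0,"claw":70}
  ]
}}

```text
t: 3.6
ee_pos: [504.2, 256.8, 241.4]
eef_rot: [1.0, -0.0, -0.003, 0.002]
contact_force: [0.5, -0.5, 0.2]
gripper_width: 70.1
gripper_force: 0.0
```

Run:
```python
from h import *
o=st(); plan(506,266.3,183,o)
```

```text
t 3.6 pos [504.2 256.8 241.4] yaw -0.03 tilt [-0.005  0.003 -1.   ] w 70.1 gf 0.0 F [ 0.5 -0.5  0.2]
delta units [ 0.07  -0.322  1.945]
```

{"op": "apply_moves", "data": {
  "deltas": [
    {"translation":[0.07,-0.3,0],"spin":0,"claw":70},
    {"translation":[0,0,0],"spin":0,"claw":70}
  ]
}}

```text
t: 3.8
ee_pos: [508.8, 268.7, 245.3]
eef_rot: [1.0, 0.0, 0.001, -0.001]
contact_force: [-0.1, 0.8, 0.7]
gripper_width: 69.9
gripper_force: 0.0
```

{"op": "apply_moves", "data": {
  "deltas": [
    {"translation":[0,0,0],"spin":0,"claw":70}
  ]
}}

```text
t: 3.9
ee_pos: [508.4, 268.1, 245.1]
eef_rot: [1.0, 0.0, 0.001, -0.0]
contact_force: [-0.6, -0.2, -0.1]
gripper_width: 70.3
gripper_force: 0.0
```

Run:
```python
from h import *
im=capture("wrist"); o=st(); cv2.imwrite("pics/w2.png",cv2.resize(im[:,:,::-1],None,fx=1.25,fy=1.25));plan(506,266.3,183,o)
f,g=wp(o); print(f([[465,266.5,225],[506,266.2,225.6],[559,265.6,225.6]]))
```

```text
t 3.95 pos [508.2 268.  244.9] yaw 0.04 tilt [ 0.002 -0.001 -1.   ] w 69.9 gf 0.0 F [-0.5 -0.7 -0.4]
delta units [-0.076  0.057  2.065]
[[322.96276923 296.48220636]
 [323.79861204 232.94822946]
 [325.40853741 139.16831858]]
```

View pics/w2.png

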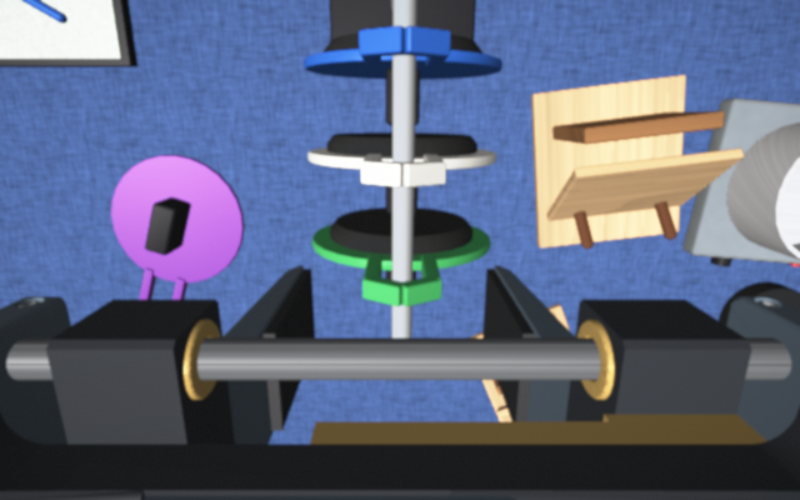

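{"op": "apply_moves", "data": {
  "deltas": [
    {"translation":[-0.05,0.02,1],"spin":0,"claw":70},
    {"translation":[0,0,0.7],"spin":0,"claw":70},
    {"translation":[0,0,0.33],"spin":0,"claw":70},
    {"translation":[0,0,0],"spin":0,"claw":34},
    {"translation":[0,0,0],"spin":0,"claw":34},
    {"translation":[0,0,0],"spin":0,"claw":34},
    {"translation":[0,0,0],"spin":0,"claw":34},
    {"translation":[0,0,0],"spin":0,"claw":34}
  ]
}}

```text
t: 4.75
ee_pos: [506.7, 266.8, 183.9]
eef_rot: [1.0, 0.0, 0.001, 0.0]
contact_force: [0.9, -2.1, 3.2]
gripper_width: 38.0
gripper_force: 30.0
```

{"op": "apply_moves", "data": {
  "deltas": [
    {"translation":[0,0,-0.3],"spin":0,"claw":34},
    {"translation":[0,0,-0.26],"spin":0,"claw":34},
    {"translation":[0,0,0],"spin":0,"claw":34},
    {"translation":[-0.3,0,0],"spin":0,"claw":34},
    {"translation":[-0.5,0,0],"spin":0,"claw":34}
  ]
}}

```text
t: 5.25
ee_pos: [481.5, 267.0, 199.3]
eef_rot: [1.0, -0.0, -0.0, 0.0]
contact_force: [-0.1, 0.1, -1.6]
gripper_width: 37.7
gripper_force: 30.0
```

{"op": "apply_moves", "data": {
  "deltas": [
    {"translation":[-0.6,0,0],"spin":0,"claw":34},
    {"translation":[-0.6,0,0],"spin":0,"claw":34},
    {"translation":[-0.6,0,0],"spin":0,"claw":34},
    {"translation":[-0.3,0,0],"spin":0,"claw":34},
    {"translation":[0,0,-0.5],"spin":0,"claw":34},
    {"translation":[0,0,-1],"spin":0,"claw":34},
    {"translation":[0,0.5,-1],"spin":0,"claw":34},
    {"translation":[0,1,-1],"spin":0,"claw":34},
    {"translation":[0,1,-0.5],"spin":0,"claw":34},
    {"translation":[0,1,0],"spin":0,"claw":34}
  ]
}}

```text
t: 6.25
ee_pos: [419.8, 161.6, 322.3]
eef_rot: [1.0, 0.001, 0.003, -0.001]
contact_force: [0.3, -0.9, -2.3]
gripper_width: 37.9
gripper_force: 30.0
```

Run:
```python
from h import *
o=st(); plan(406.7,-255.2,330,o)
```

```text
t 6.25 pos [419.8 161.6 322.3] yaw 0.08 tilt [ 0.005 -0.002 -1.   ] w 37.9 gf 30.0 F [ 0.3 -0.9 -2.3]
delta units [-0.453 13.893 -0.281]
```

{"op": "apply_moves", "data": {
  "deltas": [
    {"translation":[-0.1,1,0],"spin":0,"claw":34},
    {"translation":[-0.1,1,0],"spin":0,"claw":34},
    {"translation":[-0.1,1,0],"spin":0,"claw":34},
    {"translation":[-0.1,1,0],"spin":0,"claw":34},
    {"translation":[0,1,0],"spin":0,"claw":34},
    {"translation":[0,1,0],"spin":0,"claw":34},
    {"translation":[0,1,0],"spin":0,"claw":34},
    {"translation":[0,1,0],"spin":0,"claw":34},
    {"translation":[0,1,0],"spin":0,"claw":34},
    {"translation":[0,1,0],"spin":0,"claw":34}
  ]
}}

```text
t: 7.25
ee_pos: [406.7, -138.8, 319.7]
eef_rot: [1.0, 0.0, 0.0, -0.0]
contact_force: [-0.1, -0.4, -2.0]
gripper_width: 37.8
gripper_force: 30.0
```

{"op": "apply_moves", "data": {
  "deltas": [
    {"translation":[0,1,0],"spin":0,"claw":34},
    {"translation":[0,1,0],"spin":0,"claw":34},
    {"translation":[0,1,0],"spin":0,"claw":34},
    {"translation":[0,0.6,0],"spin":0,"claw":34},
    {"translation":[0,0.3,0],"spin":4.8,"claw":34},
    {"translation":[0,0,0],"spin":4.9,"claw":34},
    {"translation":[0,0,0],"spin":0,"claw":34},
    {"translation":[0,0,0],"spin":0,"claw":34}
  ]
}}

```text
t: 8.05
ee_pos: [407.1, -254.5, 319.7]
eef_rot: [0.997, -0.083, -0.0, -0.0]
contact_force: [0.1, 0.8, -1.7]
gripper_width: 37.8
gripper_force: 30.0
```

Run:
```python
from h import *
im=capture("wrist"); o=st(); cv2.imwrite("pics/w3.png",im[:,:,::-1])
f,g=wp(o); sp=[672.9,-300.6,-.1688]
for s in(-208,-150,-100,-50): print(s,f(W(sp,(s,0,220))))
print(f(W(sp,(-208,0,225))),f(W(sp,(0,0,230))))
plan(*W(sp,(-270,0,200)),o)
```

```text
t 8.1 pos [ 407.2 -254.5  319.8] yaw -9.57 tilt [-0.  0. -1.] w 37.7 gf 30.0 F [-0.4 -0.3 -1.6]
-208 [[321.35599309 110.24542356]]
-150 [[321.69589206  24.31940234]]
-100 [[322.02501041 -58.88129187]]
-50 [[ 322.39394633 -152.14781732]]
[[321.40537683 110.58986012]] [[ 323.00980874 -274.35249161]]
delta units [-0.012  0.028  3.993]
```

View pics/w3.png

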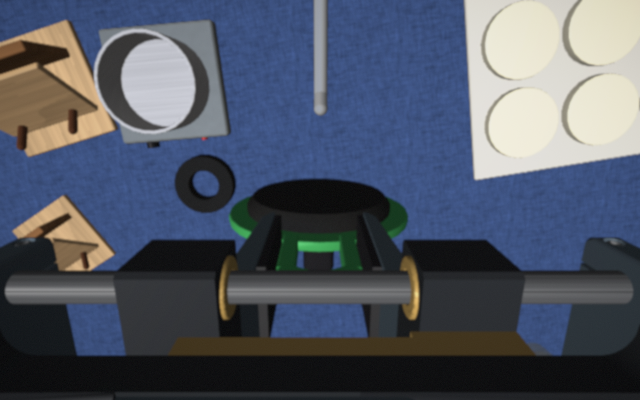

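{"op": "apply_moves", "data": {
  "deltas": [
    {"translation":[0,0,1],"spin":0,"claw":34},
    {"translation":[0,0,1],"spin":0,"claw":34},
    {"translation":[0,0,1],"spin":0,"claw":34},
    {"translation":[0,0,0.7],"spin":0,"claw":34},
    {"translation":[0,0,0.3],"spin":0,"claw":34},
    {"translation":[0.5,0,0],"spin":0,"claw":34},
    {"translation":[0.7,0,0],"spin":0,"claw":34},
    {"translation":[0.7,0,0],"spin":0,"claw":34},
    {"translation":[0.6,0,0],"spin":0,"claw":34},
    {"translation":[0,0,0],"spin":0,"claw":34}
  ]
}}

```text
t: 9.1
ee_pos: [485.4, -268.5, 201.2]
eef_rot: [0.996, -0.084, 0.002, 0.001]
contact_force: [0.5, 0.1, -1.6]
gripper_width: 37.7
gripper_force: 30.0
```

Run:
```python
from h import *
im=capture("wrist"); o=st(); cv2.imwrite("pics/w4.png",im[:,:,::-1])
```

```text
t 9.15 pos [ 483.5 -268.   200.9] yaw -9.6 tilt [ 0.003  0.001 -1.   ] w 37.7 gf 30.0 F [ 0.3 -1.1 -1.5]
```

View pics/w4.png

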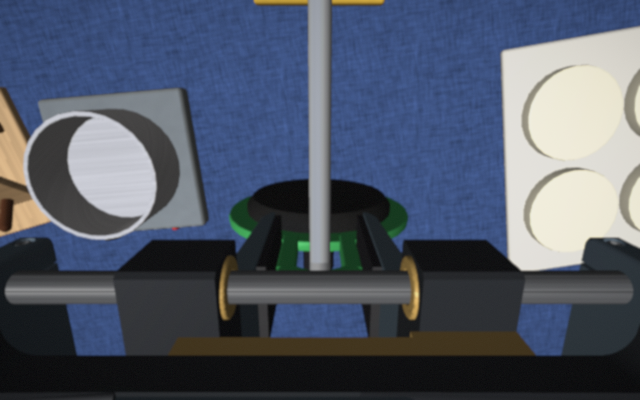

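{"op": "apply_moves", "data": {
  "deltas": [
    {"translation":[0.8,0,0],"spin":0,"claw":34},
    {"translation":[0.9,0,0],"spin":0,"claw":34},
    {"translation":[0.9,0,0],"spin":0,"claw":34},
    {"translation":[0.9,0,0],"spin":0,"claw":34},
    {"translation":[0.8,0,0],"spin":0,"claw":34},
    {"translation":[0.5,0,0],"spin":0,"claw":34},
    {"translation":[0,0,0],"spin":0,"claw":34},
    {"translation":[0,0,0.3],"spin":0,"claw":34},
    {"translation":[0,0,0.26],"spin":0,"claw":34},
    {"translation":[0,0,0],"spin":0,"claw":34}
  ]
}}

```text
t: 10.15
ee_pos: [622.4, -291.8, 183.9]
eef_rot: [0.996, -0.085, 0.0, 0.0]
contact_force: [0.2, -0.4, 1.2]
gripper_width: 38.1
gripper_force: 30.0
```

{"op": "apply_moves", "data": {
  "deltas": [
    {"translation":[0,0,0],"spin":0,"claw":44},
    {"translation":[0,0,0],"spin":0,"claw":54},
    {"translation":[0,0,0],"spin":0,"claw":70},
    {"translation":[0,0,-1],"spin":0,"claw":70},
    {"translation":[0,0,-1],"spin":0,"claw":70},
    {"translation":[0,0,-1],"spin":0,"claw":70},
    {"translation":[-1,0,-1],"spin":0,"claw":70},
    {"translation":[-1,0,0],"spin":0,"claw":70},
    {"translation":[0,0,0],"spin":0,"claw":70}
  ]
}}

```text
t: 11.05
ee_pos: [561.4, -281.2, 305.1]
eef_rot: [0.996, -0.085, 0.0, 0.0]
contact_force: [-0.5, -0.4, -0.3]
gripper_width: 70.0
gripper_force: 0.0
```

Run:
```python
from h import *
im=capture("wrist"); o=st(); cv2.imwrite("pics/w5.png",im[:,:,::-1])
a=capture("scene");cv2.imwrite("pics/s5.png",a[:,:,::-1])
f,g=wp(o); sp=[672.9,-300.6,-.1688]
# green pixels extents
h=cv2.cvtColor(im,cv2.COLOR_RGB2HSV); m=cv2.inRange(h,(45,120,60),(80,255,255)); ys,xs=np.nonzero(m); print(xs.min(),xs.max(),ys.min(),ys.max())
m2=m.copy(); 
for y in range(ys.min(),ys.max()+1,5):
    r=np.nonzero(m[y])[0]; print(y,r.min() if len(r) else None,r.max() if len(r) else None)
for s in(-70,-60,-50,-40): print(s,f(W(sp,(s,0,225.6))))
```

```text
t 11.1 pos [ 563.  -281.5  304.1] yaw -9.72 tilt [ 0.001  0.    -1.   ] w 70.0 gf 0.0 F [-0.4 -0.9 -0.4]
260 383 108 125
108 261 273
113 260 383
118 293 345
123 294 344
-70 [[320.59595952 141.58705115]]
-60 [[320.6088107  126.98060427]]
-50 [[320.62194351 112.05405351]]
-40 [[320.63536733  96.79675957]]
```

{"op": "apply_moves", "data": {
  "deltas": [
    {"translation":[0,0,0],"spin":-4.8,"claw":70},
    {"translation":[0,0,0],"spin":-4.9,"claw":70},
    {"translation":[0,-1,0],"spin":0,"claw":70},
    {"translation":[0,-1,0],"spin":0,"claw":70},
    {"translation":[0,-1,0],"spin":0,"claw":70},
    {"translation":[0,-1,0],"spin":0,"claw":70},
    {"translation":[0,-1,0],"spin":0,"claw":70},
    {"translation":[0,-1,0],"spin":0,"claw":70},
    {"translation":[0,-1,0],"spin":0,"claw":70},
    {"translation":[0,-1,0],"spin":0,"claw":70}
  ]
}}

```text
t: 12.15
ee_pos: [564.9, -40.2, 302.0]
eef_rot: [1.0, 0.0, -0.0, -0.0]
contact_force: [0.3, -0.2, -0.3]
gripper_width: 69.8
gripper_force: 0.0
```

{"op": "apply_moves", "data": {
  "deltas": [
    {"translation":[0,-1,0],"spin":0,"claw":70},
    {"translation":[0,-1,0],"spin":0,"claw":70},
    {"translation":[0,-1,0],"spin":0,"claw":70},
    {"translation":[0,-1,0],"spin":0,"claw":70},
    {"translation":[0,-1,0],"spin":0,"claw":70},
    {"translation":[0,-1,0],"spin":0,"claw":70},
    {"translation":[0,-1,0],"spin":0,"claw":70},
    {"translation":[0,-1,0],"spin":0,"claw":70},
    {"translation":[0,-1,0],"spin":0,"claw":70},
    {"translation":[0,-1,0],"spin":0,"claw":70}
  ]
}}

```text
t: 13.15
ee_pos: [564.5, 260.3, 301.7]
eef_rot: [1.0, 0.0, -0.001, 0.0]
contact_force: [-0.1, -0.1, 0.3]
gripper_width: 70.3
gripper_force: 0.0
```

{"op": "apply_moves", "data": {
  "deltas": [
    {"translation":[0,-0.25,1],"spin":0,"claw":70},
    {"translation":[0,0,1],"spin":0,"claw":70},
    {"translation":[0,0,0],"spin":0,"claw":70},
    {"translation":[0,0,0],"spin":0,"claw":70}
  ]
}}

```text
t: 13.55
ee_pos: [564.4, 266.3, 242.5]
eef_rot: [1.0, 0.0, -0.001, 0.0]
contact_force: [-0.5, 0.7, 0.5]
gripper_width: 70.1
gripper_force: 0.0
```

Run:
```python
from h import *
im=capture("wrist"); o=st(); cv2.imwrite("pics/w6.png",im[:,:,::-1])
f,g=wp(o)
h=cv2.cvtColor(im,cv2.COLOR_RGB2HSV); m=cv2.inRange(h,(0,0,185),(180,30,255)); 
for y in range(150,250,6):
    r=np.nonzero(m[y,200:440])[0]; print(y,(r.min()+200,r.max()+200,len(r)) if len(r) else None)
print(f([[559,266,225.6],[500,266,215],[540,266,215]]))
plan(559,266.6,183,o)
```

```text
t 13.6 pos [564.9 266.3 243.8] yaw 0.02 tilt [ 0.001 -0.001 -1.   ] w 70.4 gf 0.0 F [ 1.2 -1.2  0.8]
150 None
156 (np.int64(312), np.int64(322), 11)
162 (np.int64(312), np.int64(322), 11)
168 (np.int64(312), np.int64(322), 11)
174 (np.int64(312), np.int64(322), 11)
180 (np.int64(312), np.int64(322), 11)
186 (np.int64(312), np.int64(322), 11)
192 (np.int64(312), np.int64(322), 11)
198 (np.int64(248), np.int64(322), 17)
204 (np.int64(252), np.int64(322), 29)
210 (np.int64(264), np.int64(370), 80)
216 (np.int64(303), np.int64(335), 28)
222 (np.int64(312), np.int64(322), 11)
228 (np.int64(287), np.int64(350), 27)
234 (np.int64(287), np.int64(350), 62)
240 (np.int64(288), np.int64(349), 60)
246 (np.int64(310), np.int64(324), 14)
[[321.18229477 239.93034823]
 [320.86033458 319.08169987]
 [321.0046456  261.99175575]]
delta units [-0.201 -0.009  2.027]
```

{"op": "apply_moves", "data": {
  "deltas": [
    {"translation":[-0.14,-0.03,1],"spin":0,"claw":70},
    {"translation":[0,0,0.7],"spin":0,"claw":70},
    {"translation":[0,0,0.3],"spin":0,"claw":70},
    {"translation":[0,0,0],"spin":0,"claw":34},
    {"translation":[0,0,0],"spin":0,"claw":34},
    {"translation":[0,0,0],"spin":0,"claw":34},
    {"translation":[0,0,0],"spin":0,"claw":34},
    {"translation":[0,0,0],"spin":0,"claw":34},
    {"translation":[0,0,-0.3],"spin":0,"claw":34},
    {"translation":[0,0,-0.26],"spin":0,"claw":34}
  ]
}}

```text
t: 14.6
ee_pos: [559.6, 266.9, 200.3]
eef_rot: [1.0, 0.0, -0.0, -0.0]
contact_force: [-0.4, 0.9, -2.3]
gripper_width: 38.2
gripper_force: 30.0
```

{"op": "apply_moves", "data": {
  "deltas": [
    {"translation":[0,0,0],"spin":0,"claw":34},
    {"translation":[-0.4,0,0],"spin":0,"claw":34},
    {"translation":[-0.7,0,0],"spin":0,"claw":34},
    {"translation":[-0.7,0,0],"spin":0,"claw":34},
    {"translation":[-0.7,0,0],"spin":0,"claw":34},
    {"translation":[-0.7,0,0],"spin":0,"claw":34},
    {"translation":[-0.7,0,0],"spin":0,"claw":34},
    {"translation":[-0.6,0,0],"spin":0,"claw":34},
    {"translation":[-0.3,0,0],"spin":0,"claw":34}
  ]
}}

```text
t: 15.5
ee_pos: [413.2, 266.3, 199.6]
eef_rot: [1.0, 0.001, -0.001, 0.0]
contact_force: [0.5, -0.1, -1.5]
gripper_width: 37.9
gripper_force: 30.0
```

{"op": "apply_moves", "data": {
  "deltas": [
    {"translation":[0,0,-0.5],"spin":0,"claw":34},
    {"translation":[0,0,-1],"spin":0,"claw":34},
    {"translation":[0,0.5,-1],"spin":0,"claw":34},
    {"translation":[0,1,-1],"spin":0,"claw":34},
    {"translation":[0,1,-0.5],"spin":0,"claw":34},
    {"translation":[0,1,0],"spin":0,"claw":34},
    {"translation":[0,1,0],"spin":0,"claw":34},
    {"translation":[0,1,0],"spin":0,"claw":34},
    {"translation":[0,1,0],"spin":0,"claw":34},
    {"translation":[0,1,0],"spin":0,"claw":34}
  ]
}}

```text
t: 16.5
ee_pos: [415.3, 40.6, 319.7]
eef_rot: [1.0, 0.0, 0.0, 0.0]
contact_force: [0.6, 0.5, -2.3]
gripper_width: 37.8
gripper_force: 30.0
```

Run:
```python
from h import *
o=st(); plan(406.7,-255.2,320,o)
```

```text
t 16.5 pos [415.3  40.6 319.7] yaw 0.03 tilt [ 0.  0. -1.] w 37.8 gf 30.0 F [ 0.6  0.5 -2.3]
delta units [-0.294  9.859 -0.01 ]
```

{"op": "apply_moves", "data": {
  "deltas": [
    {"translation":[-0.1,1,0],"spin":0,"claw":34},
    {"translation":[-0.1,1,0],"spin":0,"claw":34},
    {"translation":[-0.1,1,0],"spin":0,"claw":34},
    {"translation":[0,1,0],"spin":0,"claw":34},
    {"translation":[0,1,0],"spin":0,"claw":34},
    {"translation":[0,1,0],"spin":0,"claw":34},
    {"translation":[0,1,0],"spin":0,"claw":34},
    {"translation":[0,1,0],"spin":0,"claw":34},
    {"translation":[0,1,0],"spin":0,"claw":34},
    {"translation":[0,0.86,0],"spin":4.8,"claw":34}
  ]
}}

```text
t: 17.5
ee_pos: [406.6, -255.4, 319.6]
eef_rot: [0.999, -0.043, -0.0, 0.0]
contact_force: [0.6, 0.8, -1.0]
gripper_width: 38.1
gripper_force: 30.0
```

{"op": "apply_moves", "data": {
  "deltas": [
    {"translation":[0,0,0],"spin":4.9,"claw":34},
    {"translation":[0,0,0],"spin":0,"claw":34},
    {"translation":[0,0,0],"spin":0,"claw":34}
  ]
}}

```text
t: 17.8
ee_pos: [406.7, -253.7, 319.7]
eef_rot: [0.997, -0.083, -0.0, -0.0]
contact_force: [-0.4, -0.1, -2.5]
gripper_width: 37.9
gripper_force: 30.0
```

Run:
```python
from h import *
im=capture("wrist"); o=st(); cv2.imwrite("pics/w7.png",im[:,:,::-1])
g=cv2.cvtColor(im,cv2.COLOR_RGB2HSV); m=cv2.inRange(g,(0,0,120),(180,60,255))
for y in range(5,120,15):
    r=np.nonzero(m[y,290:350])[0]; print(y,(r.min()+290,r.max()+290) if len(r) else None)
plan(*W([672.9,-300.6,-.1688],(-270,0,200)),o)
```

```text
t 17.85 pos [ 406.8 -253.6  319.8] yaw -9.56 tilt [-0. -0. -1.] w 37.5 gf 30.0 F [ 0.4  0.2 -1.6]
5 (np.int64(315), np.int64(325))
20 (np.int64(315), np.int64(325))
35 (np.int64(315), np.int64(325))
50 (np.int64(315), np.int64(325))
65 (np.int64(315), np.int64(325))
80 (np.int64(315), np.int64(325))
95 (np.int64(315), np.int64(323))
110 (np.int64(315), np.int64(324))
delta units [0.006 0.054 3.994]
```

{"op": "apply_moves", "data": {
  "deltas": [
    {"translation":[0,0,1],"spin":0,"claw":34},
    {"translation":[0,0,1],"spin":0,"claw":34},
    {"translation":[0,0,1],"spin":0,"claw":34},
    {"translation":[0,0,0.7],"spin":0,"claw":34},
    {"translation":[0,0,0.3],"spin":0,"claw":34},
    {"translation":[0.5,0,0],"spin":0,"claw":34},
    {"translation":[0.7,0,0],"spin":0,"claw":34},
    {"translation":[0.7,0,0],"spin":0,"claw":34},
    {"translation":[0.7,0,0],"spin":0,"claw":34},
    {"translation":[0.7,0,0],"spin":0,"claw":34}
  ]
}}

```text
t: 18.85
ee_pos: [507.6, -271.3, 201.7]
eef_rot: [0.996, -0.084, 0.002, 0.001]
contact_force: [0.2, -1.2, -2.0]
gripper_width: 38.0
gripper_force: 30.0
```

{"op": "apply_moves", "data": {
  "deltas": [
    {"translation":[0.7,0,0],"spin":0,"claw":34},
    {"translation":[0.6,0,0],"spin":0,"claw":34},
    {"translation":[0.3,0,0],"spin":0,"claw":34},
    {"translation":[0,0,0],"spin":0,"claw":34},
    {"translation":[0,0,0.3],"spin":0,"claw":34},
    {"translation":[0,0,0.26],"spin":0,"claw":34},
    {"translation":[0,0,0],"spin":0,"claw":34},
    {"translation":[0,0,0],"spin":0,"claw":44},
    {"translation":[0,0,0],"spin":0,"claw":54},
    {"translation":[0,0,0],"spin":0,"claw":70}
  ]
}}

```text
t: 19.85
ee_pos: [551.4, -278.7, 182.8]
eef_rot: [0.996, -0.084, -0.0, -0.0]
contact_force: [-0.8, 0.2, -0.3]
gripper_width: 57.0
gripper_force: 0.0
```

{"op": "apply_moves", "data": {
  "deltas": [
    {"translation":[0,0,-1],"spin":0,"claw":70},
    {"translation":[0,0,-1],"spin":0,"claw":70},
    {"translation":[0,0,-1],"spin":0,"claw":70},
    {"translation":[-1,0,-1],"spin":0,"claw":70},
    {"translation":[-1,0,0],"spin":0,"claw":70},
    {"translation":[0,0,0],"spin":0,"claw":70},
    {"translation":[0,0,0],"spin":0,"claw":70}
  ]
}}

```text
t: 20.55
ee_pos: [492.4, -268.6, 303.1]
eef_rot: [0.996, -0.085, 0.0, 0.0]
contact_force: [-0.1, 0.1, -1.1]
gripper_width: 70.1
gripper_force: 0.0
```

Run:
```python
from h import *
im=capture("wrist"); o=st(); cv2.imwrite("pics/w8.png",im[:,:,::-1])
a=capture("side"); b=capture("scene")
c=np.hstack([cv2.resize(im,(400,250)),cv2.resize(a[80:300,230:450],(250,250))]); d=cv2.resize(b[100:260,170:420],(650,340))
cv2.imwrite("pics/c8.png",np.vstack([c,d])[:,:,::-1])
plan(612,266,243,o)
```

```text
t 20.6 pos [ 492.9 -268.8  302.6] yaw -9.69 tilt [-0. -0. -1.] w 70.4 gf 0.0 F [0.9 0.3 0.3]
delta units [  0.914 -18.239   1.991]
```

View pics/c8.png

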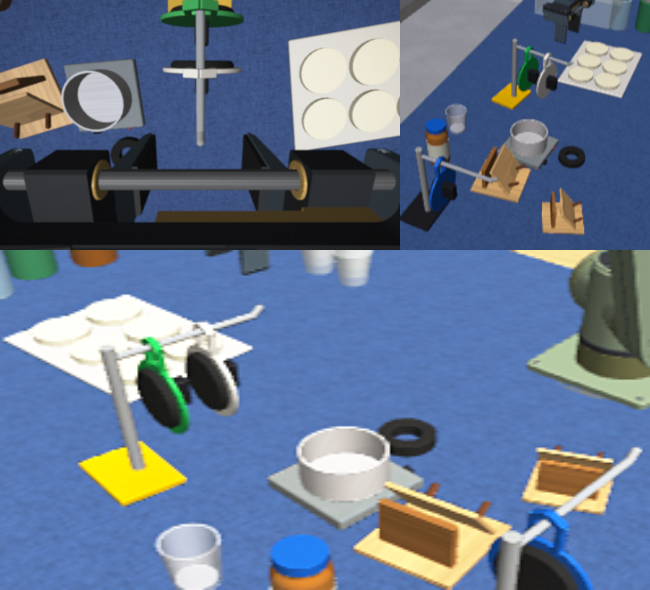

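{"op": "apply_moves", "data": {
  "deltas": [
    {"translation":[0,0,0],"spin":-4.8,"claw":70},
    {"translation":[0,-0.7,0],"spin":-4.9,"claw":70},
    {"translation":[0,-1,0],"spin":0,"claw":70},
    {"translation":[0,-1,0],"spin":0,"claw":70},
    {"translation":[0,-1,0],"spin":0,"claw":70},
    {"translation":[0,-1,0],"spin":0,"claw":70},
    {"translation":[0,-1,0],"spin":0,"claw":70},
    {"translation":[0,-1,0],"spin":0,"claw":70},
    {"translation":[0,-1,0.5],"spin":0,"claw":70},
    {"translation":[0,-1,0.5],"spin":0,"claw":70}
  ]
}}

```text
t: 21.7
ee_pos: [495.2, -6.3, 272.3]
eef_rot: [1.0, 0.0, 0.0, -0.0]
contact_force: [1.0, 1.0, -0.4]
gripper_width: 70.0
gripper_force: 0.0
```

{"op": "apply_moves", "data": {
  "deltas": [
    {"translation":[0,-1,0.7],"spin":0,"claw":70},
    {"translation":[0,-1,0.7],"spin":0,"claw":70},
    {"translation":[0,0,0],"spin":0,"claw":70},
    {"translation":[0,0,0],"spin":0,"claw":70}
  ]
}}

```text
t: 22.1
ee_pos: [494.7, 52.7, 230.3]
eef_rot: [1.0, 0.001, -0.001, 0.0]
contact_force: [0.4, -0.1, 0.7]
gripper_width: 70.0
gripper_force: 0.0
```

Run:
```python
from h import *
import pickle
im=capture("wrist"); o=st(); cv2.imwrite("pics/w9.png",im[:,:,::-1]); pickle.dump({k:o[k] for k in("ee_pos","eef_rot")},open("w9.pkl","wb"))
cv2.imwrite("pics/w9c.png",cv2.resize(im[0:240,160:560,::-1],None,fx=2,fy=2,interpolation=cv2.INTER_CUBIC))
f,g=wp(o); print(f([[535,79,10],[524,-83,75]]))
```

```text
t 22.15 pos [495.1  52.1 231. ] yaw 0.06 tilt [ 0.     0.001 -1.   ] w 69.8 gf 0.0 F [-0.5 -0.4  1.1]
[[294.69120225 125.47244385]
 [468.33721472 144.38828341]]
```

View pics/w9c.png

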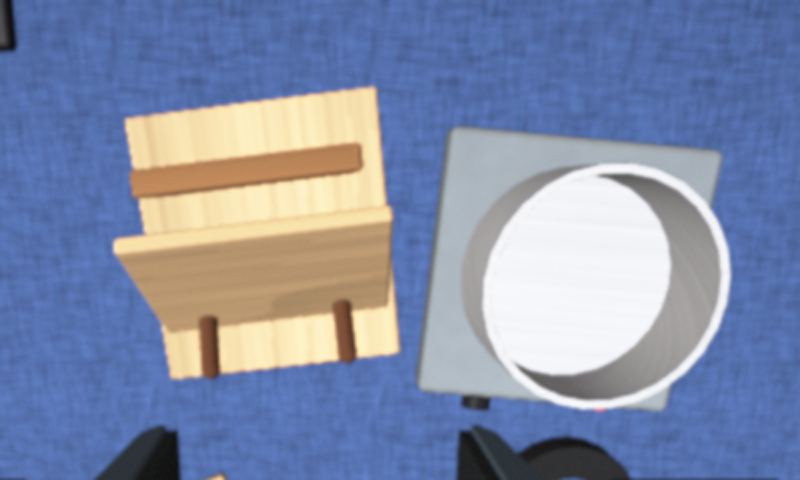

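Run:
```python
from h import *
import pickle
o=pickle.load(open("w9.pkl","rb")); o["ee_pos"]=np.array([494.6,52.3,231.1]) if 0 else o["ee_pos"]
f,g=wp(o)
c=lambda U,V:(159.75+U/2,V/2-.25)
obs=[((125,118),(75,65,10)),((376,87),(75,-65,10)),((399,353),(-65,-65,10)),((170,378),(-65,65,10))]
F=lambda q:np.concatenate([f(W(q,m))[0]-c(*p) for p,m in obs])
r=least_squares(F,[535,79,.12]);q=r.x;print("rack",q,F(q).round(1))
# board: params xb (face at z=10), top z
ob=[((165,331),0,60),((390,303),0,-60),((118,254),1,60),((391,219),1,-60)]
def G(p):
    out=[]
    for px,t,y in ob:
        z=p[1] if t else 10; out.append(f(W(q,(p[0]+(z-10)*np.tan(np.radians(35)),y,z)))[0]-c(*px))
    return np.concatenate(out)
b=least_squares(G,[-20,84]);print("board xb,ztop",b.x,b.fun.round(1))
xo=b.x[0]+37.5; print("seat",xo,W(q,(xo,0,81)))
e=[f(x)[0] for x in ([535,79,10],)]
print("rim",g(*c(607.5,286),75))
t=np.linspace(0,6.283,73)[:-1]
L=lambda p:[ (lambda X:[X[:,0].min(),X[:,0].max(),X[:,1].min(),X[:,1].max()])(f(np.c_[p[0]+56*np.cos(t),p[1]+56*np.sin(t),75+0*t])) ]
ref=np.array([c(484,0)[0],c(731,0)[0],c(0,163)[1],c(0,409)[1]])
rr=least_squares(lambda p:np.ravel(L(p))-ref,[524,-83]);print("rim",rr.x,rr.fun.round(1))
for px,z in(((208,320),25),((210,375),40),((341,303),25),((347,358),40)): print("peg",g(*c(*px),z))
```

```text
rack [5.35774166e+02 7.94889678e+01 1.14382754e-01] [-0.5 -0.4  0.3 -0.3  0.2  0.4 -0.1  0.6]
board xb,ztop [-36.91410232  80.31334981] [ 2.6 -0.7 -1.9  1.1  1.  -1.2  0.   0.5]
seat 0.5858976759405863 [np.float64(536.3562347473733), np.float64(79.55583833681042), 81]
rim [525.5 -78.4  75. ]
rim [522.91426562 -78.43787892] [-0.1  0.1  0.  -0. ]
peg [500.4 111.5  25. ]
peg [474.2 109.2  40. ]
peg [509.5  41.   25. ]
peg [483.3  38.1  40. ]
```

{"op": "apply_moves", "data": {
  "deltas": [
    {"translation":[0,0,-1],"spin":0,"claw":70},
    {"translation":[0,-0.8,-0.6],"spin":0,"claw":70},
    {"translation":[0.8,-0.8,0],"spin":0,"claw":70},
    {"translation":[0.8,-1,0],"spin":0,"claw":70},
    {"translation":[0.8,-1,0],"spin":0,"claw":70},
    {"translation":[0.8,-1,0],"spin":0,"claw":70},
    {"translation":[0.7,-1,0],"spin":0,"claw":70},
    {"translation":[0,-1,0],"spin":0,"claw":70},
    {"translation":[0,-0.5,0.6],"spin":0,"claw":70},
    {"translation":[0,0,0.6],"spin":0,"claw":70}
  ]
}}

```text
t: 23.15
ee_pos: [612.8, 266.6, 243.4]
eef_rot: [1.0, 0.001, 0.001, -0.001]
contact_force: [0.0, -0.5, -0.0]
gripper_width: 70.3
gripper_force: 0.0
```

{"op": "apply_moves", "data": {
  "deltas": [
    {"translation":[0,0,0],"spin":0,"claw":70},
    {"translation":[0,0,0],"spin":0,"claw":70}
  ]
}}

```text
t: 23.35
ee_pos: [612.1, 264.3, 243.8]
eef_rot: [1.0, -0.0, 0.0, 0.0]
contact_force: [-0.4, -0.1, 0.1]
gripper_width: 70.0
gripper_force: 0.0
```

Run:
```python
from h import *
im=capture("wrist"); o=st(); cv2.imwrite("pics/w10.png",im[:,:,::-1])
f,g=wp(o)
h=cv2.cvtColor(im,cv2.COLOR_RGB2HSV); m=cv2.inRange(h,(100,180,130),(120,255,255))
for y in range(196,262,5):
    r=np.nonzero(m[y,200:440])[0]; print(y,(r.min()+200,r.max()+200,len(r)) if len(r) else None)
m=cv2.inRange(h,(0,0,120),(180,60,255))
for y in(100,150,180): r=np.nonzero(m[y,290:350])[0]; print(y,(r.min()+290,r.max()+290) if len(r) else 0)
print(f([[612,266,225.6],[540,266,215]]))
plan(612,267,185.5,o)
```

```text
t 23.4 pos [612.3 264.4 244.5] yaw -0.06 tilt [ 0.002 -0.001 -1.   ] w 70.1 gf 0.0 F [-0.3  0.5  0.3]
196 (np.int64(252), np.int64(374), 24)
201 (np.int64(263), np.int64(371), 58)
206 (np.int64(287), np.int64(347), 18)
211 None
216 (np.int64(285), np.int64(347), 16)
221 (np.int64(285), np.int64(347), 61)
226 (np.int64(285), np.int64(347), 62)
231 (np.int64(293), np.int64(339), 46)
236 None
241 None
246 None
251 None
256 None
261 None
100 0
150 (np.int64(308), np.int64(322))
180 (np.int64(308), np.int64(322))
[[317.9286222  230.25041378]
 [318.12186213 328.48988715]]
delta units [-0.015 -0.084  1.965]
```

{"op": "apply_moves", "data": {
  "deltas": [
    {"translation":[0.04,-0.085,0.9],"spin":0,"claw":70},
    {"translation":[0,0,0.7],"spin":0,"claw":70},
    {"translation":[0,0,0.32],"spin":0,"claw":70},
    {"translation":[0,0,0],"spin":0,"claw":34},
    {"translation":[0,0,0],"spin":0,"claw":34},
    {"translation":[0,0,0],"spin":0,"claw":34},
    {"translation":[0,0,0],"spin":0,"claw":34},
    {"translation":[0,0,0],"spin":0,"claw":34},
    {"translation":[0,0,-0.3],"spin":0,"claw":34},
    {"translation":[0,0,-0.26],"spin":0,"claw":34}
  ]
}}

```text
t: 24.4
ee_pos: [612.3, 268.3, 202.5]
eef_rot: [1.0, 0.0, -0.0, -0.0]
contact_force: [-0.2, -0.5, -1.3]
gripper_width: 38.1
gripper_force: 29.9
```

{"op": "apply_moves", "data": {
  "deltas": [
    {"translation":[0,0,0],"spin":0,"claw":34},
    {"translation":[-0.5,0,0],"spin":0,"claw":34},
    {"translation":[-0.8,0,0],"spin":0,"claw":34},
    {"translation":[-0.8,0,0],"spin":0,"claw":34},
    {"translation":[-0.8,0,0],"spin":0,"claw":34},
    {"translation":[-0.8,0,0],"spin":0,"claw":34},
    {"translation":[-0.8,0,0],"spin":0,"claw":34},
    {"translation":[-0.8,0,0],"spin":0,"claw":34},
    {"translation":[-0.8,0,0],"spin":0,"claw":34},
    {"translation":[-0.5,0,0],"spin":0,"claw":34}
  ]
}}

```text
t: 25.4
ee_pos: [412.7, 267.7, 202.3]
eef_rot: [1.0, 0.001, -0.0, -0.0]
contact_force: [0.5, 0.4, -1.4]
gripper_width: 37.7
gripper_force: 29.9
```

Run:
```python
from h import *
o=st(); q=[535.8,79.5,.1144]
print(W(q,(-33,0,0)))
plan(*W(q,(-33,0,240)),o)
```

```text
t 25.4 pos [412.7 267.7 202.3] yaw 0.06 tilt [-0.001 -0.    -1.   ] w 37.7 gf 29.9 F [ 0.5  0.4 -1.4]
[np.float64(503.0157060341018), np.float64(75.73302918015366), 0]
delta units [ 3.004  6.402 -1.26 ]
```

{"op": "apply_moves", "data": {
  "deltas": [
    {"translation":[0,0,-0.7],"spin":0,"claw":34},
    {"translation":[0,0.4,-0.7],"spin":0,"claw":34},
    {"translation":[0,1,0],"spin":0,"claw":34},
    {"translation":[0,1,0],"spin":0,"claw":34},
    {"translation":[0.6,1,0],"spin":0,"claw":34},
    {"translation":[0.6,1,0],"spin":0,"claw":34},
    {"translation":[0.6,1,0],"spin":0,"claw":34},
    {"translation":[0.6,0.7,0],"spin":0,"claw":34},
    {"translation":[0.6,0.3,0],"spin":-3.3,"claw":34},
    {"translation":[0,0,0],"spin":-3.3,"claw":34}
  ]
}}

```text
t: 26.4
ee_pos: [507.0, 74.3, 244.1]
eef_rot: [0.998, 0.058, 0.001, 0.0]
contact_force: [-0.5, 0.8, -1.3]
gripper_width: 37.9
gripper_force: 29.9
```

{"op": "apply_moves", "data": {
  "deltas": [
    {"translation":[0,0,0.7],"spin":0,"claw":34},
    {"translation":[0,0,0.7],"spin":0,"claw":34},
    {"translation":[0,0,0.4],"spin":0,"claw":34},
    {"translation":[0,0,0],"spin":0,"claw":34},
    {"translation":[0,0,0],"spin":0,"claw":34}
  ]
}}

```text
t: 26.9
ee_pos: [505.1, 75.9, 190.7]
eef_rot: [0.998, 0.058, 0.0, -0.0]
contact_force: [0.5, 0.0, -1.9]
gripper_width: 37.9
gripper_force: 29.9
```

Run:
```python
from h import *
im=capture("wrist"); o=st(); q=[535.8,79.5,.1144];cv2.imwrite("pics/w11.png",im[:,:,::-1])
plan(*W(q,(-33.3,0,159.8)),o)
```

```text
t 26.95 pos [505.4  75.9 191.2] yaw 6.63 tilt [ 0.002  0.    -1.   ] w 37.7 gf 29.9 F [ 0.2  0.8 -1.9]
delta units [-0.091 -0.002  1.046]
```

{"op": "apply_moves", "data": {
  "deltas": [
    {"translation":[-0.09,0,0.4],"spin":0,"claw":34},
    {"translation":[0,0,0.35],"spin":0,"claw":34},
    {"translation":[0,0,0.15],"spin":0,"claw":34},
    {"translation":[0,0,0],"spin":0,"claw":34}
  ]
}}

```text
t: 27.35
ee_pos: [501.7, 75.4, 162.8]
eef_rot: [0.998, 0.058, -0.0, 0.0]
contact_force: [0.2, 0.1, -2.8]
gripper_width: 37.9
gripper_force: 29.9
```

{"op": "apply_moves", "data": {
  "deltas": [
    {"translation":[0,0,0.08],"spin":0,"claw":34},
    {"translation":[0,0,0.06],"spin":0,"claw":34},
    {"translation":[0,0,0],"spin":0,"claw":34}
  ]
}}

```text
t: 27.65
ee_pos: [501.9, 75.5, 159.0]
eef_rot: [0.998, 0.058, -0.0, 0.0]
contact_force: [0.0, 0.1, -1.9]
gripper_width: 37.5
gripper_force: 29.9
```

No contact yet at the computed height; creep lower.

{"op": "apply_moves", "data": {
  "deltas": [
    {"translation":[0,0,0.06],"spin":0,"claw":34},
    {"translation":[0,0,0.06],"spin":0,"claw":34},
    {"translation":[0,0,0],"spin":0,"claw":34}
  ]
}}

```text
t: 27.95
ee_pos: [502.9, 75.3, 156.3]
eef_rot: [0.998, 0.058, 0.001, 0.0]
contact_force: [0.3, -2.0, 4.2]
gripper_width: 37.7
gripper_force: 29.9
```

{"op": "apply_moves", "data": {
  "deltas": [
    {"translation":[0.14,0,0],"spin":0,"claw":34},
    {"translation":[0.28,0,0.02],"spin":0,"claw":34},
    {"translation":[0.28,0,0.05],"spin":0,"claw":34},
    {"translation":[0.28,0,0.06],"spin":0,"claw":34},
    {"translation":[0.14,0,0.03],"spin":0,"claw":34}
  ]
}}

```text
t: 28.45
ee_pos: [536.5, 80.3, 152.0]
eef_rot: [0.998, 0.057, 0.001, -0.001]
contact_force: [-1.5, 0.4, 9.9]
gripper_width: 37.7
gripper_force: 30.0
```

Run:
```python
from h import *
o=st(); a=capture("side"); b=capture("scene"); cv2.imwrite("pics/sd12.png",a[:,:,::-1]); cv2.imwrite("pics/sc12.png",b[:,:,::-1])
def blue(n,im):
    h=cv2.cvtColor(im,cv2.COLOR_RGB2HSV); m=cv2.inRange(h,(100,200,120),(120,255,255)); 
    k,l,s,c=cv2.connectedComponentsWithStats(m)
    for i in range(1,k):
        if s[i,4]>40: print(n,s[i],c[i].round(1))
blue("side",a);blue("scene",b)
q=[535.8,79.5,.1144]; print(proj("side",W(q,(0,0,81))),proj("scene",W(q,(0,0,81))))
```

```text
t 28.45 pos [536.5  80.3 152. ] yaw 6.58 tilt [ 0.002 -0.002 -1.   ] w 37.7 gf 30.0 F [-1.5  0.4  9.9]
side [ 348   33   69   26 1029] [378.9  45.7]
side [253 184  17  14 181] [260.7 190.1]
side [147 337  55  30  72] [173.5 351.8]
scene [341   0  25  28 381] [350.3   8.6]
scene [  32   63  123   49 2908] [91.6 85.7]
scene [ 484   87   71   69 3029] [517.8 120. ]
scene [333 187   9  13  44] [336.2 192.7]
scene [543 231  51  31 564] [568.4 245.6]
scene [274 234  22  20 345] [285.  243.4]
scene [462 356  30  44 119] [476.5 378.2]
[[319.5952574  221.43749704]] [[339.16919389 216.3727247 ]]
```

{"op": "apply_moves", "data": {
  "deltas": [
    {"translation":[0.27,0,0.09],"spin":0,"claw":34},
    {"translation":[0.27,0,0.1],"spin":0,"claw":34},
    {"translation":[0.26,0,0.12],"spin":0,"claw":34},
    {"translation":[0.25,0,0.13],"spin":0,"claw":34},
    {"translation":[0,0,0],"spin":0,"claw":34}
  ]
}}

```text
t: 29.05
ee_pos: [568.4, 83.4, 138.0]
eef_rot: [0.998, 0.058, 0.001, -0.0]
contact_force: [1.0, -0.7, 5.7]
gripper_width: 37.8
gripper_force: 30.0
```

{"op": "apply_moves", "data": {
  "deltas": [
    {"translation":[0.2,0,0.12],"spin":0,"claw":34},
    {"translation":[0.12,0,0.08],"spin":0,"claw":34},
    {"translation":[0,0,0],"spin":0,"claw":34}
  ]
}}

```text
t: 29.35
ee_pos: [577.0, 84.2, 132.1]
eef_rot: [0.998, 0.058, 0.0, -0.0]
contact_force: [0.6, -0.4, 6.6]
gripper_width: 37.9
gripper_force: 30.0
```

{"op": "apply_moves", "data": {
  "deltas": [
    {"translation":[0.06,0,0.02],"spin":0,"claw":34},
    {"translation":[0,0,0],"spin":0,"claw":42},
    {"translation":[0,0,0],"spin":0,"claw":50},
    {"translation":[0,0,0],"spin":0,"claw":70},
    {"translation":[0,0,0],"spin":0,"claw":70},
    {"translation":[0,0,-0.5],"spin":0,"claw":70},
    {"translation":[0,0,-1],"spin":0,"claw":70},
    {"translation":[-1,0,-1],"spin":0,"claw":70},
    {"translation":[-1,0,-1],"spin":0,"claw":70},
    {"translation":[-1,0,0],"spin":0,"claw":70}
  ]
}}

```text
t: 30.35
ee_pos: [489.9, 74.1, 239.7]
eef_rot: [0.998, 0.058, 0.004, -0.0]
contact_force: [0.5, -0.3, 0.9]
gripper_width: 70.2
gripper_force: 0.0
```

{"op": "apply_moves", "data": {
  "deltas": [
    {"translation":[-0.5,0,0],"spin":0,"claw":70},
    {"translation":[0,0,0],"spin":0,"claw":70},
    {"translation":[0,0,0],"spin":0,"claw":70}
  ]
}}

```text
t: 30.65
ee_pos: [474.1, 72.2, 236.0]
eef_rot: [0.998, 0.058, 0.001, 0.0]
contact_force: [0.5, 0.3, 0.9]
gripper_width: 70.0
gripper_force: 0.0
```

Run:
```python
from h import *
im=capture("wrist"); o=st(); cv2.imwrite("pics/w13.png",im[:,:,::-1]); a=capture("side"); cv2.imwrite("pics/sd13.png",a[:,:,::-1])
f,g=wp(o); q=[535.8,79.5,.1144]
s,c=np.sin(np.radians(35)),np.cos(np.radians(35))
def L(x,y,z): return W(q,(x*s-z*c,y,81+x*c+z*s))
t=np.linspace(0,6.283,60); rim=f([L(60*np.cos(k),60*np.sin(k),6) for k in t])
print("pred disc u",rim[:,0].min(),rim[:,0].max(),"v",rim[:,1].min(),rim[:,1].max(),"loop top",f(L(106,0,3)),"fin top",f(L(0,0,38)),f(L(22,0,38)),f(L(-22,0,38)))
h=cv2.cvtColor(im,cv2.COLOR_RGB2HSV); m=cv2.inRange(h,(105,200,110),(118,255,255)); k,l,st_,ce=cv2.connectedComponentsWithStats(m)
for i in range(1,k):
    if st_[i,4]>60: print(st_[i],ce[i].round(1))
b=cv2.inRange(h,(0,0,0),(180,255,60))
k,l,st_,ce=cv2.connectedComponentsWithStats(b)
for i in range(1,k):
    if st_[i,4]>60: print("black",st_[i],ce[i].round(1))
```

```text
t 30.7 pos [474.5  72.3 235.8] yaw 6.62 tilt [ 0.001  0.    -1.   ] w 69.7 gf 0.0 F [-0.2  0.2 -0.7]
pred disc u 250.4905472320713 389.6000645671543 v 68.52943766534992 144.73488207196874 loop top [[320.67038816  14.17089816]] fin top [[319.98682035 146.34909159]] [[320.09300449 133.72562239]] [[319.89417483 157.36305079]]
black [ 309  110   22   54 1109] [319.2 135.6]
black [ 164  215   87   58 1605] [231. 251.]
black [ 387  216  233  121 6640] [480.7 260.9]
black [    0   239   640   161 36057] [257.6 352.2]
black [223 305  17  35 298] [229.  316.6]
black [400 305  15  32 281] [408.5 316.2]
```

Run:
```python
from h import *
im=cv2.cvtColor(cv2.imread("pics/w13.png"),cv2.COLOR_BGR2HSV); o=observe(); f,g=wp(o); q=[535.8,79.5,.1144]
def L(x,y,z,th=35,o0=(0,0,81)):
    s,c=np.sin(np.radians(th)),np.cos(np.radians(th)); return W(q,(o0[0]+x*s-z*c,o0[1]+y,o0[2]+x*c+z*s))
for n,p in(("disc",L(40,25,6)),("disc",L(40,-25,6)),("disc",L(-30,35,6)),("table",[640,-60,0])):
    u=f(p)[0].astype(int); print(n,u,im[u[1],u[0]])
for th in(25,30,35,40):
    c=f([L(x,y,z,th) for x in(-22,22) for y in(-10,10) for z in(6,38)]); print(th,c.min(0).round(1),c.max(0).round(1))
tb=[]
m=cv2.inRange(im,(98,190,90),(120,255,255))
ys,xs=np.nonzero(m[:215]); print("ext",xs.min(),xs.max(),ys.min(),ys.max(),len(xs))
for v in range(10,170,10):
    r=np.nonzero(m[v])[0]; r=r[(r>200)&(r<440)]; print(v,(r.min(),r.max(),len(r)) if len(r) else 0, end="; ")
```

```text
disc [287  85] [109 189 170]
disc [352  85] [110 188 171]
disc [283 130] [110 189 171]
table [465  17] [111 131 170]
25 [307.6 103.8] [332.5 155.9]
30 [307.5 101.4] [332.6 156.8]
35 [307.4  99. ] [332.7 157.4]
40 [307.3  96.6] [332.9 157.6]
ext 253 385 23 149 1152
10 0; 20 0; 30 (np.int64(319), np.int64(337), 8); 40 (np.int64(308), np.int64(346), 10); 50 (np.int64(294), np.int64(345), 7); 60 (np.int64(294), np.int64(342), 4); 70 (np.int64(297), np.int64(344), 2); 80 (np.int64(327), np.int64(355), 9); 90 (np.int64(269), np.int64(372), 16); 100 (np.int64(257), np.int64(381), 18); 110 (np.int64(259), np.int64(385), 16); 120 (np.int64(254), np.int64(372), 6); 130 (np.int64(262), np.int64(294), 2); 140 (np.int64(273), np.int64(362), 8); 150 0; 160 0;
```

Run:
```python
from h import *
im=cv2.cvtColor(cv2.imread("pics/w13.png"),cv2.COLOR_BGR2HSV); o=observe(); f,g=wp(o); q=[535.8,79.5,.1144]
def L(x,y,z,p):
    s,c=np.sin(p[3]),np.cos(p[3]); return W(q,(p[0]+x*s-z*c,p[1]+y,p[2]+x*c+z*s))
m=cv2.inRange(im,(100,160,80),(120,255,255)); m[225:]=0
k,l,S,C=cv2.connectedComponentsWithStats(m); i=1+np.argmax(S[1:,4]); print(S[i])
mm=l==i; ys,xs=np.nonzero(mm)
for v in range(20,160,6):
    r=np.nonzero(mm[v])[0]; print(v,(r.min(),r.max()) if len(r) else 0,end=" ")
# observations: disc u extents, disc bottom v, loop top v, fin v extents
t=np.linspace(0,6.283,90)
def pred(p):
    d=np.vstack([f([L(60*np.cos(a),60*np.sin(a),z,p) for a in t]) for z in(0,6)])
    lt=f([L(106,0,z,p) for z in(-2,8)]); fi=f([L(x,y,z,p) for x in(-22,22) for y in(-10,10) for z in(6,38)])
    return np.array([d[:,0].min(),d[:,0].max(),d[:,1].max(),lt[:,1].min(),fi[:,1].max(),fi[:,1].min()])
ob=np.array([S[i,0],S[i,0]+S[i,2]-1,S[i,1]+S[i,3]-1,S[i,1],163.5,110])
print("\nobs",ob,"pred35",pred([0,0,81,np.radians(35)]).round(1))
for ii in([0,1,2,3,4],[0,1,2,3,4,5]):
    r=least_squares(lambda p:np.append((pred(p)-ob)[ii],(p[2]-81)*.3),[0,0,81,.6]); print(r.x.round(2),np.degrees(r.x[3]).round(1),r.fun.round(1))
```

```text
[ 251   21  137  130 8969]
20 0 26 (np.int64(304), np.int64(333)) 32 (np.int64(296), np.int64(343)) 38 (np.int64(292), np.int64(346)) 44 (np.int64(292), np.int64(346)) 50 (np.int64(292), np.int64(346)) 56 (np.int64(293), np.int64(346)) 62 (np.int64(293), np.int64(345)) 68 (np.int64(293), np.int64(345)) 74 (np.int64(295), np.int64(343)) 80 (np.int64(281), np.int64(357)) 86 (np.int64(269), np.int64(368)) 92 (np.int64(261), np.int64(376)) 98 (np.int64(256), np.int64(381)) 104 (np.int64(252), np.int64(385)) 110 (np.int64(251), np.int64(386)) 116 (np.int64(251), np.int64(386)) 122 (np.int64(252), np.int64(385)) 128 (np.int64(255), np.int64(382)) 134 (np.int64(263), np.int64(375)) 140 (np.int64(271), np.int64(365)) 146 (np.int64(284), np.int64(353)) 152 0 158 0 
obs [251.  387.  150.   21.  163.5 110. ] pred35 [250.4 389.6 144.7   7.7 157.4  99. ]
[-6.31  0.85 78.08  0.6 ] 34.6 [-0.6  0.6 -0.  -0.   0.1 -0.9]
[-6.92  0.84 78.6   0.6 ] 34.6 [-0.7  0.7  0.7  0.8  0.9 -2.3 -0.7]
```

Run:
```python
from h import *
o=st(); q=[535.8,79.5,.1144]; plan(*W(q,(-34.3,0.6,79.3)),o); print(W(q,(-34.3,.6,79.3)))
```

```text
t 30.75 pos [474.6  72.3 235.6] yaw 6.62 tilt [ 0.  0. -1.] w 70.0 gf 0.0 F [-0.5 -0.4  0.1]
delta units [ 0.911 -0.026  5.21 ]
[np.float64(501.65571316599346), np.float64(76.18071143208513), 79.3]
```

{"op": "apply_moves", "data": {
  "deltas": [
    {"translation":[0.5,-0.02,1],"spin":0,"claw":50},
    {"translation":[0.41,0,1],"spin":0,"claw":50},
    {"translation":[0,0,1],"spin":0,"claw":50},
    {"translation":[0,0,1],"spin":0,"claw":50},
    {"translation":[0,0,0.7],"spin":0,"claw":50},
    {"translation":[0,0,0.3],"spin":0,"claw":50},
    {"translation":[0,0,0],"spin":0,"claw":50}
  ]
}}

```text
t: 31.45
ee_pos: [500.5, 75.9, 84.4]
eef_rot: [0.998, 0.058, -0.001, 0.0]
contact_force: [-0.2, -0.2, 0.6]
gripper_width: 50.3
gripper_force: 0.0
```

{"op": "apply_moves", "data": {
  "deltas": [
    {"translation":[0,0,0.1],"spin":0,"claw":50},
    {"translation":[0,0,0.1],"spin":0,"claw":50},
    {"translation":[0,0,0],"spin":0,"claw":50}
  ]
}}

```text
t: 31.75
ee_pos: [501.0, 75.9, 80.3]
eef_rot: [0.998, 0.058, 0.001, -0.0]
contact_force: [0.2, -0.4, 0.7]
gripper_width: 50.3
gripper_force: 0.0
```

{"op": "apply_moves", "data": {
  "deltas": [
    {"translation":[0,0,0],"spin":0,"claw":16},
    {"translation":[0,0,0],"spin":0,"claw":16},
    {"translation":[0,0,0],"spin":0,"claw":16},
    {"translation":[0,0,0],"spin":0,"claw":16},
    {"translation":[0,0,0],"spin":0,"claw":16},
    {"translation":[0,0,0],"spin":0,"claw":16}
  ]
}}

```text
t: 32.35
ee_pos: [500.8, 75.5, 80.0]
eef_rot: [0.998, 0.058, 0.0, 0.0]
contact_force: [-0.5, -1.8, 1.1]
gripper_width: 20.1
gripper_force: 30.0
```

{"op": "apply_moves", "data": {
  "deltas": [
    {"translation":[-0.2,0,-0.2],"spin":0,"claw":16},
    {"translation":[-0.4,0,-0.4],"spin":0,"claw":16},
    {"translation":[-0.5,0,-0.5],"spin":0,"claw":16},
    {"translation":[0,0,-1],"spin":0,"claw":16},
    {"translation":[0,0,-1],"spin":0,"claw":16},
    {"translation":[0,0,-1],"spin":0,"claw":16},
    {"translation":[0,0,-1],"spin":0,"claw":16},
    {"translation":[0,0,0],"spin":0,"claw":16},
    {"translation":[0,0,0],"spin":0,"claw":16}
  ]
}}

```text
t: 33.25
ee_pos: [467.0, 72.2, 232.4]
eef_rot: [0.998, 0.058, -0.0, -0.0]
contact_force: [0.8, -0.1, -3.1]
gripper_width: 19.8
gripper_force: 30.0
```

```bash
cat >> h.py <<'E'
def lidfit(im,o,p0,rack=True):
    """fit blue lid pose relative to tool (tool-plane x, y, z-up offsets of lid origin from TCP, inclination a) from blue mask outline"""
    h=cv2.cvtColor(im,cv2.COLOR_RGB2HSV); m=cv2.inRange(h,(100,160,60),(120,255,255)); k,l,S,C=cv2.connectedComponentsWithStats(m)
    for i in range(1,k):
        if S[i,4]>150: print(S[i],C[i].round(1))
    return l,S
E
python3 - <<'E'
from h import *
im=capture("wrist"); o=st(); cv2.imwrite("pics/w14.png",im[:,:,::-1]); a=capture("side"); cv2.imwrite("pics/sd14.png",a[:,:,::-1])
lidfit(im,o,0)
f,g=wp(o); T=R.from_quat(o["eef_rot"]).as_matrix()
def L(x,y,z,th):
    s,c=np.sin(th),np.cos(th); gz=35
    d=np.array([x*s-(z-gz)*c, 0, x*c+(z-gz)*s]); return o["ee_pos"]+[0,0,19]+d[0]*T[:,0]-y*T[:,1]+[0,0,d[2]]
t=np.linspace(0,6.283,60)
for th in(20,30,35,40,50):
    a_=np.radians(th); d=np.vstack([f([L(60*np.cos(k),60*np.sin(k),z,a_) for k in t]) for z in(0,6)]); print(th,"disc",d.min(0).round(),d.max(0).round(),"loop",f(L(106,0,3,a_)).round())
E
```

```text
t 33.3 pos [466.4  72.1 231.4] yaw 6.62 tilt [-0.003 -0.    -1.   ] w 19.6 gf 30.0 F [-0.5  0.5 -2.1]
[  190    17   258   213 29387] [318.2 138.2]
20 disc [185. 166.] [458. 203.] loop [[325. 145.]]
30 disc [190. 139.] [453. 220.] loop [[324.  64.]]
35 disc [192. 129.] [451. 229.] loop [[324.  35.]]
40 disc [194. 121.] [448. 238.] loop [[324.  14.]]
50 disc [199. 110.] [444. 256.] loop [[323. -10.]]
```

Run:
```python
from h import *
t=np.linspace(0,6.283,73)[:-1]
def fitrim(pos,yaw,ref):
    o={"ee_pos":np.array(pos),"eef_rot":(R.from_euler("z",yaw,degrees=True)*R.from_euler("x",180,degrees=True)).as_quat()}
    f,g=wp(o)
    def e(p):
        X=f(np.c_[p[0]+56*np.cos(t),p[1]+56*np.sin(t),75+0*t]); return np.array([X[:,0].min(),X[:,0].max(),X[:,1].min(),X[:,1].max()])-ref
    r=least_squares(e,[523,-80]); print(r.x.round(1),r.fun.round(1))
fitrim((407.2,-254.5,319.9),-9.6,[94,197,28,133])
fitrim((481.5,-267.7,200.3),-9.6,[25,157,110,240])
fitrim((495,52.2,231),0,[401.7,525.2,81.2,204.2])
o=st(); plan(463.4,-79.5,200,o)
# automatic rim circle in w3/w9
for n in("w3","w9","w8"):
    im=cv2.imread(f"pics/{n}.png",0); c=cv2.HoughCircles(cv2.medianBlur(im[:215],3),cv2.HOUGH_GRADIENT,1.5,100,param1=120,param2=40,minRadius=45,maxRadius=75); print(n,c)
```

```text
[523.  -78.7] [ 0.4 -0.5 -0.4  0.5]
[518.2 -77.8] [-1.2  1.2  0.4 -0.4]
[522.9 -78.1] [-0.2  0.2  0.   0. ]
t 33.35 pos [466.3  72.  231. ] yaw 6.63 tilt [-0.004 -0.    -1.   ] w 19.8 gf 30.0 F [-0.6 -1.2 -2.5]
delta units [-0.676  5.007  1.036]
w3 [[[150.75  77.25  52.65]
  [534.75  47.25  49.35]
  [612.75 117.75  46.35]]]
w9 [[[453.75 134.25  65.85]]]
w8 [[[141.75 167.25  54.3 ]
  [533.25 122.25  51.  ]
  [608.25 189.75  45.6 ]]]
```

{"op": "apply_moves", "data": {
  "deltas": [
    {"translation":[0,0,0],"spin":3.3,"claw":16},
    {"translation":[0,0,0],"spin":3.3,"claw":16},
    {"translation":[-0.1,0.5,0],"spin":0,"claw":16},
    {"translation":[0,1,0],"spin":0,"claw":16},
    {"translation":[0,1,0],"spin":0,"claw":16},
    {"translation":[0,1,0],"spin":0,"claw":16},
    {"translation":[0,0.9,0],"spin":0,"claw":16},
    {"translation":[0,0.6,0],"spin":0,"claw":16},
    {"translation":[0,0,0.6],"spin":0,"claw":16},
    {"translation":[0,0,0.6],"spin":0,"claw":16}
  ]
}}

```text
t: 34.35
ee_pos: [464.0, -78.4, 194.9]
eef_rot: [1.0, -0.001, -0.001, -0.0]
contact_force: [0.6, 0.0, -2.2]
gripper_width: 19.9
gripper_force: 30.0
```

{"op": "apply_moves", "data": {
  "deltas": [
    {"translation":[0,0,0.6],"spin":0,"claw":16},
    {"translation":[0,0,0.6],"spin":0,"claw":16},
    {"translation":[0,0,0],"spin":0,"claw":16},
    {"translation":[0,0,0],"spin":0,"claw":16}
  ]
}}

```text
t: 34.75
ee_pos: [464.2, -77.7, 159.9]
eef_rot: [1.0, 0.0, -0.001, -0.0]
contact_force: [-0.2, 0.5, -1.8]
gripper_width: 19.8
gripper_force: 30.0
```

Run:
```python
from h import *
im=capture("wrist"); o=st(); cv2.imwrite("pics/w15.png",im[:,:,::-1])
plan(463,-78.6,124.2,o)
```

```text
t 34.8 pos [465.  -77.9 160.8] yaw 0.03 tilt [-0. -0. -1.] w 19.5 gf 30.0 F [ 0.5  0.2 -1.9]
delta units [-0.065  0.024  1.22 ]
```

{"op": "apply_moves", "data": {
  "deltas": [
    {"translation":[-0.06,0.02,0.6],"spin":0,"claw":16},
    {"translation":[0,0,0.4],"spin":0,"claw":16},
    {"translation":[0,0,0.22],"spin":0,"claw":16},
    {"translation":[0,0,0],"spin":0,"claw":16}
  ]
}}

```text
t: 35.2
ee_pos: [463.0, -78.5, 124.1]
eef_rot: [1.0, 0.0, -0.0, -0.0]
contact_force: [-0.8, 0.6, -1.9]
gripper_width: 19.9
gripper_force: 30.0
```

{"op": "apply_moves", "data": {
  "deltas": [
    {"translation":[0.1,0,0.07],"spin":0,"claw":16},
    {"translation":[0.1,0,0.07],"spin":0,"claw":16},
    {"translation":[0,0,0],"spin":0,"claw":16}
  ]
}}

```text
t: 35.5
ee_pos: [469.9, -78.6, 120.3]
eef_rot: [1.0, 0.0, 0.001, 0.0]
contact_force: [-0.7, -0.5, -2.4]
gripper_width: 20.0
gripper_force: 30.0
```

{"op": "apply_moves", "data": {
  "deltas": [
    {"translation":[0.12,0,0.05],"spin":0,"claw":16},
    {"translation":[0.12,0,0.04],"spin":0,"claw":16},
    {"translation":[0,0,0],"spin":0,"claw":16}
  ]
}}

```text
t: 35.8
ee_pos: [475.1, -78.5, 117.8]
eef_rot: [1.0, 0.0, -0.002, 0.0]
contact_force: [-4.5, 0.2, 6.4]
gripper_width: 19.9
gripper_force: 30.0
```

{"op": "apply_moves", "data": {
  "deltas": [
    {"translation":[0.2,0,0.03],"spin":0,"claw":16},
    {"translation":[0.2,0,0.05],"spin":0,"claw":16},
    {"translation":[0,0,0],"spin":0,"claw":16}
  ]
}}

```text
t: 36.1
ee_pos: [486.3, -78.5, 114.8]
eef_rot: [1.0, 0.0, -0.003, -0.0]
contact_force: [-5.0, 0.4, 3.4]
gripper_width: 19.7
gripper_force: 31.4
```

{"op": "apply_moves", "data": {
  "deltas": [
    {"translation":[0.18,0,0.07],"spin":0,"claw":16},
    {"translation":[0.17,0,0.08],"spin":0,"claw":16},
    {"translation":[0.16,0,0.09],"spin":0,"claw":16},
    {"translation":[0,0,0],"spin":0,"claw":16}
  ]
}}

```text
t: 36.5
ee_pos: [500.7, -78.5, 107.1]
eef_rot: [1.0, 0.001, -0.004, -0.0]
contact_force: [-6.6, -0.7, 2.0]
gripper_width: 19.7
gripper_force: 32.8
```

Run:
```python
from h import *
im=capture("wrist"); o=st(); cv2.imwrite("pics/w16.png",im[:,:,::-1])
l,S=lidfit(im,o,0)
f,g=wp(o); T=R.from_quat(o["eef_rot"]).as_matrix()
def L(x,y,z,th):
    s,c=np.sin(th),np.cos(th); gz=35
    d=np.array([x*s-(z-gz)*c, 0, x*c+(z-gz)*s]); return o["ee_pos"]+[0,0,19]+d[0]*T[:,0]-y*T[:,1]+[0,0,d[2]]
t=np.linspace(0,6.283,60)
for th in(36,45,55,60,65,70,75,80):
    a_=np.radians(th); d=np.vstack([f([L(60*np.cos(k),60*np.sin(k),z,a_) for k in t]) for z in(0,6)]); print(th,"disc",d.min(0).round(),d.max(0).round(),"loop",f(L(106,0,3,a_)).round())
```

```text
t 36.55 pos [500.7 -78.5 107.1] yaw 0.05 tilt [-0.008 -0.    -1.   ] w 20.1 gf 32.8 F [-4.5 -0.7  0.9]
[  200     0   240   241 29758] [318.8 147.3]
36 disc [192. 127.] [450. 230.] loop [[324.  31.]]
45 disc [196. 115.] [446. 246.] loop [[323.  -0.]]
55 disc [200. 107.] [442. 265.] loop [[322. -15.]]
60 disc [202. 106.] [440. 274.] loop [[322. -16.]]
65 disc [204. 106.] [438. 283.] loop [[322. -14.]]
70 disc [205. 107.] [436. 293.] loop [[322. -10.]]
75 disc [207. 110.] [435. 302.] loop [[322.  -3.]]
80 disc [208. 113.] [434. 312.] loop [[321.   4.]]
```

```bash
cat > fit2.py <<'E'
from h import *
from scipy.optimize import minimize
t=np.linspace(0,6.283,120)
def run(name,o,P0=None):
    im=cv2.imread(f"pics/{name}.png"); h=cv2.cvtColor(im,cv2.COLOR_BGR2HSV); m=cv2.inRange(h,(100,160,60),(120,255,255)); m[242:]=0
    k,l,S,C=cv2.connectedComponentsWithStats(m); i=1+np.argmax(S[1:,4]); mm=(l==i)
    ext={v:(np.nonzero(mm[v])[0].min(),np.nonzero(mm[v])[0].max()) for v in range(20,238,4) if mm[v].any()}
    f,g=wp(o); T=R.from_quat(o["eef_rot"]).as_matrix()
    def L(X,p):
        X=np.atleast_2d(X); s,c=np.sin(p[2]),np.cos(p[2]); x=X[:,0]-p[0]; z=X[:,2]-p[1]
        return o["ee_pos"]+[0,0,19]+np.outer(x*s-z*c,T[:,0])-np.outer(X[:,1]+p[3],T[:,1])+np.outer(x*c+z*s,[0,0,1])
    disc=np.array([[60*np.cos(k),60*np.sin(k),z] for k in t for z in(0,6)])
    loop=np.array([[x,y,z] for x,y in((58,19),(58,-19),(91,19),(91,-19),(106,0)) for z in(-2,8)])
    def pred(p):
        a=np.zeros((400*1,640),np.uint8); sh=4
        for q in(disc,loop): cv2.fillConvexPoly(a,cv2.convexHull(np.round(f(L(q,p))*16).astype(np.int32)),1,shift=sh)
        return a
    def cost(p):
        a=pred(p); e=0
        for v,(x0,x1) in ext.items():
            r=np.nonzero(a[v])[0]; e+= min(400,(r[0]-x0)**2+(r[-1]-x1)**2) if len(r) else 400
        return e/len(ext)
    best=min((minimize(cost,[0,35,np.radians(th),0],method="Nelder-Mead",options=dict(initial_simplex=np.array([[0,35,np.radians(th),0],[4,35,np.radians(th),0],[0,39,np.radians(th),0],[0,35,np.radians(th+6),0],[0,35,np.radians(th),2]]))) for th in(range(30,95,12))),key=lambda r:r.fun)
    p=best.x; O=L([[0,0,0]],p)[0]; print(name,"gx %.1f gz %.1f th %.1f dy %.1f cost %.2f"%(p[0],p[1],np.degrees(p[2]),p[3],best.fun),"O",O.round(1))
if __name__=="__main__":
    rot=R.from_euler("x",180,degrees=True)
    run("w15",{"ee_pos":np.array([464.6,-77.9,160.2]),"eef_rot":rot.as_quat()})
    run("w16",observe())
E
python3 fit2.py
```

```text
w15 gx -0.7 gz 34.1 th 37.0 dy 1.3 cost 38.53 O [492.3 -76.6 159.3]
w16 gx -0.7 gz 31.7 th 62.0 dy 1.0 cost 12.67 O [516.2 -77.4  98.4]
```

{"op": "apply_moves", "data": {
  "deltas": [
    {"translation":[0.15,0,0.1],"spin":0,"claw":16},
    {"translation":[0.14,0,0.12],"spin":0,"claw":16},
    {"translation":[0.12,0,0.14],"spin":0,"claw":16},
    {"translation":[0,0,0],"spin":0,"claw":16}
  ]
}}

```text
t: 36.95
ee_pos: [514.1, -78.4, 96.4]
eef_rot: [1.0, 0.0, -0.002, -0.0]
contact_force: [-3.3, 0.7, 1.6]
gripper_width: 19.6
gripper_force: 30.0
```

{"op": "apply_moves", "data": {
  "deltas": [
    {"translation":[0.09,0,0.1],"spin":0,"claw":16},
    {"translation":[0.07,0,0.1],"spin":0,"claw":16},
    {"translation":[0,0,0],"spin":0,"claw":16}
  ]
}}

```text
t: 37.25
ee_pos: [519.8, -78.4, 90.9]
eef_rot: [1.0, 0.0, -0.001, -0.0]
contact_force: [-4.0, 0.3, 1.7]
gripper_width: 19.8
gripper_force: 30.0
```

Run:
```python
from fit2 import *
im=capture("wrist"); o=st(); cv2.imwrite("pics/w17.png",im[:,:,::-1]); run("w17",o)
```

```text
t 37.3 pos [520.3 -78.4  91. ] yaw 0.02 tilt [-0.001 -0.    -1.   ] w 19.7 gf 30.0 F [-2.6 -0.6  1.8]
w17 gx 0.4 gz 29.6 th 80.8 dy 1.1 cost 17.53 O [524.7 -77.3  80.8]
```

{"op": "apply_moves", "data": {
  "deltas": [
    {"translation":[0.02,0,0.05],"spin":0,"claw":16},
    {"translation":[0.01,0,0.05],"spin":0,"claw":16},
    {"translation":[0,0,0],"spin":0,"claw":16}
  ]
}}

```text
t: 37.6
ee_pos: [522.2, -78.4, 88.6]
eef_rot: [1.0, 0.0, 0.001, 0.0]
contact_force: [-3.8, 0.4, 4.6]
gripper_width: 19.9
gripper_force: 30.0
```

{"op": "apply_moves", "data": {
  "deltas": [
    {"translation":[0,0,0.04],"spin":0,"claw":16},
    {"translation":[0,0,0],"spin":0,"claw":16}
  ]
}}

```text
t: 37.8
ee_pos: [522.8, -78.5, 87.6]
eef_rot: [1.0, 0.0, 0.001, 0.0]
contact_force: [-2.6, 0.1, 5.7]
gripper_width: 20.2
gripper_force: 30.0
```

{"op": "apply_moves", "data": {
  "deltas": [
    {"translation":[0,0,0.05],"spin":0,"claw":16},
    {"translation":[0,0,0],"spin":0,"claw":16}
  ]
}}

```text
t: 38.0
ee_pos: [523.5, -78.5, 86.4]
eef_rot: [1.0, 0.0, 0.002, 0.0]
contact_force: [-1.1, 0.5, 5.8]
gripper_width: 19.9
gripper_force: 30.0
```

{"op": "apply_moves", "data": {
  "deltas": [
    {"translation":[0,0,0.05],"spin":0,"claw":16},
    {"translation":[0,0,0],"spin":0,"claw":16}
  ]
}}

```text
t: 38.2
ee_pos: [524.1, -78.5, 85.2]
eef_rot: [1.0, -0.0, 0.003, 0.0]
contact_force: [-0.8, 0.7, 5.3]
gripper_width: 19.9
gripper_force: 30.0
```

Run:
```python
from fit2 import *
im=capture("wrist"); o=st(); cv2.imwrite("pics/w18.png",im[:,:,::-1]); run("w18",o)
```

```text
t 38.25 pos [524.2 -78.5  85.2] yaw -0.0 tilt [ 0.006  0.    -1.   ] w 19.9 gf 30.0 F [-0.8  0.7  5.2]
w18 gx 1.6 gz 30.7 th 86.4 dy 0.8 cost 58.04 O [524.5 -77.7  73.4]
```

{"op": "apply_moves", "data": {
  "deltas": [
    {"translation":[0,0,0.05],"spin":0,"claw":16},
    {"translation":[0,0,0],"spin":0,"claw":16}
  ]
}}

```text
t: 38.45
ee_pos: [524.6, -78.5, 84.2]
eef_rot: [1.0, 0.0, 0.004, 0.0]
contact_force: [-1.4, 2.4, 8.6]
gripper_width: 20.1
gripper_force: 30.0
```

{"op": "apply_moves", "data": {
  "deltas": [
    {"translation":[0,0,0.05],"spin":0,"claw":16},
    {"translation":[0,0,0],"spin":0,"claw":16}
  ]
}}

```text
t: 38.65
ee_pos: [524.6, -78.5, 84.2]
eef_rot: [1.0, 0.0, 0.004, 0.0]
contact_force: [-3.8, 2.7, 18.7]
gripper_width: 20.0
gripper_force: 30.0
```

{"op": "apply_moves", "data": {
  "deltas": [
    {"translation":[0,0,-0.05],"spin":0,"claw":16},
    {"translation":[0,0,0],"spin":0,"claw":24},
    {"translation":[0,0,0],"spin":0,"claw":34},
    {"translation":[0,0,0],"spin":0,"claw":50},
    {"translation":[0,0,0],"spin":0,"claw":50},
    {"translation":[0,0,-0.5],"spin":0,"claw":50},
    {"translation":[0,0,-1],"spin":0,"claw":50},
    {"translation":[0,0,-1],"spin":0,"claw":50},
    {"translation":[0,0,-1],"spin":0,"claw":50},
    {"translation":[-1,0,-1],"spin":0,"claw":50}
  ]
}}

```text
t: 39.65
ee_pos: [494.1, -78.8, 218.1]
eef_rot: [1.0, 0.0, 0.001, 0.0]
contact_force: [-0.2, -0.7, 0.1]
gripper_width: 49.8
gripper_force: 0.0
```

{"op": "apply_moves", "data": {
  "deltas": [
    {"translation":[-1,0,-0.5],"spin":0,"claw":50},
    {"translation":[-0.5,0,0],"spin":0,"claw":50},
    {"translation":[0,0,0],"spin":0,"claw":50},
    {"translation":[0,0,0],"spin":0,"claw":50}
  ]
}}

```text
t: 40.05
ee_pos: [446.9, -78.5, 231.3]
eef_rot: [1.0, 0.0, -0.0, -0.0]
contact_force: [-0.4, 0.1, 0.4]
gripper_width: 49.8
gripper_force: 0.0
```

Run:
```python
from h import *
im=capture("wrist"); o=st(); cv2.imwrite("pics/w19.png",im[:,:,::-1])
h=cv2.cvtColor(im,cv2.COLOR_RGB2HSV); m=cv2.inRange(h,(100,160,60),(120,255,255)); k,l,S,C=cv2.connectedComponentsWithStats(m); i=1+np.argmax(S[1:,4]); print(S[i])
mm=(l==i).astype(np.uint8)
# black fin closes; outline fit of level lid: p=x,y,z,pitch(about y),roll, yaw
f,g=wp(o); t=np.linspace(0,6.283,120)
cn=max(cv2.findContours(mm,cv2.RETR_EXTERNAL,cv2.CHAIN_APPROX_NONE)[0],key=len)[:,0].astype(float)
cn=cn[(cn[:,1]>2)&(cn[:,1]<235)]
def outline(p):
    Q=R.from_euler("zyx",p[3:6]).as_matrix()
    pts=[]
    d=f(np.array([[60*np.cos(k),60*np.sin(k),z] for k in t for z in(0,6)])@Q.T+p[:3]); lo=f(np.array([[x,y,z] for x,y in((50,19),(50,-19),(91,19),(91,-19),(106,0)) for z in(-2,8)])@Q.T+p[:3])
    return [cv2.convexHull(a.astype(np.float32)) for a in(d,lo)]
def res(p):
    H=outline(p); return np.array([max(cv2.pointPolygonTest(h_,(float(c[0]),float(c[1])),True) for h_ in H) for c in cn[::3]])
r=least_squares(res,[523,-78.5,75,0,0,0],loss="soft_l1",diff_step=1e-4,x_scale=[1,1,1,.02,.02,.02]); print(r.x.round(3),"rms",np.sqrt((res(r.x)**2).mean()).round(2))
r2=least_squares(lambda q:res([q[0],q[1],75,q[2],0,0]),[523,-78.5,0],loss="soft_l1",x_scale=[1,1,.02],diff_step=1e-4); print("level",r2.x.round(3),"rms",np.sqrt((r2.fun**2).mean()).round(2))
```

```text
t 40.1 pos [447.2 -78.5 231.2] yaw 0.02 tilt [-0.001 -0.    -1.   ] w 49.9 gf 0.0 F [-0.1  0.1 -0.3]
[ 294    0   95  156 7977]
[ 5.20654e+02 -9.84460e+01  3.61390e+01  4.35000e-01  1.47000e-01
 -9.54000e-01] rms 6.26
level [ 5.2665e+02 -7.6721e+01 -9.6000e-02] rms 23.26
```

Run:
```python
from h import *
o=observe(); f,g=wp(o); im=cv2.imread("pics/w19.png"); h=cv2.cvtColor(im,cv2.COLOR_BGR2HSV)
for n,p in(("fin",(523,-78,113)),("d+x",(565,-78,81)),("d+y",(523,-35,81)),("d-y",(523,-120,81)),("d-x",(480,-78,81)),("loop",(614,-63.5,80)),("table",(620,-140,0))):
    u=f(p)[0]; i=np.clip(u.astype(int),0,[639,399]); print(n,u.round(),h[i[1],i[0]])
# coarse ascii map of classes
H,S,V=cv2.split(h[0:240:10,180:460:6])
for r in range(H.shape[0]): print("".join("K" if V[r,c]<60 else "B" if S[r,c]>155 and 100<=H[r,c]<=120 else "b" if 100<=H[r,c]<=125 and S[r,c]>60 else "g" for c in range(H.shape[1])))
```

```text
fin [320.  90.] [120  11  71]
d+x [320.  38.] [106 159 253]
d+y [269.  90.] [104 140 255]
d-y [368.  91.] [106 166 253]
d-x [319. 141.] [106 163 254]
loop [301. -29.] [106 159 253]
table [381. -10.] [111 130 192]
gggggggbbbbbbbbbbbbbBbbbbbBBbbbbbbbbbbbbbbbbbbb
gggggggbbbbbbbbbbbbbbbbbbbBBbbbbbbbbbbbbbbbbbbb
gggggggbbbbbbgggggbBBBBBBBBBBbbbbbbbbbbbbbbbbbb
ggggggggbbbbbgggbbbbBBBBBBBBBBBgggggbbbbbbbbbbb
ggggggggbbbbbgbbbbbbBBBBBBBBBBBBBgggbbbbbbbbbbb
ggggggggbbbbbbbbbbbbbBBBBBBBBBBBBBggbbbbbbbbbbb
gggggggggbbbbbbbbbbbbBgggbBBBBBBBBbgbbbbbbbbbbb
gggggggggbbbbbbbbbbbbBgggbBBBBBBBBBbbbbbbbbbbbb
gggggggggbbbbbbbbbbbbBgggbBBBBBBBBBbbbbbbbbbbbb
ggggggggggbbbbbbbbbbbBgggbBBBBBBBBBbbbbbbbbbbbb
ggggggggggbbbbbbbbbbbBgggbBBBBBBBBBbbbbbbbbbbbb
ggggggggggbbgbbbbbbbbBgggbBBBBBBBBbbbbbbbbbbbbb
ggggggggggbbgbbbbbbbBBBBBBBBBBBBBbbbbbbbbbbbbbb
gggggggggggbgggbbbbBBBBBBBBBBBBBbgbbbbbbbbbbbbb
ggbbbbbbbbbbggggbbbBBBBBBBBBBBBgggbbbbbbbbbbbbb
bbbbbbbbbbbbgggggggbBBBBBBBBbgggggbbbbbbbbbbbbb
bbbbbbbbbbbbbbbbgKbbbbbbbbbggggggbbbbbbbbbbbbbb
bbbbbbbbbbbbbbbbbbbbbbbbbbbbbbbbbbbbbbbbbbbbbbb
bbbbbbbbbbbbbbbbbbbbbbbbbKKbbbbbbbbbbbbbbbbbbbb
bbbbbbbbbbbbbbbbbbbbbbgggggggKbbbbbbbbbbbbbbbbb
bbbbbbbbbbbbbbbbbbbbbgggbbbggggbbbbbbbbbbbbbbbb
bbbbbbbbbbbbbbbbbbbbgggbbbbbbggbbbbbbbbbbbbbbbb
bbbbbbbbbbbbggKbbbbbgggbbbbbKggbKggbbbbbbbbbbbb
bbbbbbbbbbbggKKbbbbbbgggKKKKgggbKKgggbbbbbbbbbb
```

Run:
```python
from h import *
o=st(); f,g=wp(o); im=cv2.imread("pics/w19.png"); h=cv2.cvtColor(im,cv2.COLOR_BGR2HSV)
m=cv2.inRange(h,(98,100,205),(114,255,255)); k,l,S,C=cv2.connectedComponentsWithStats(m); i=1+np.argmax(S[1:,4]); print(S[i])
mm=(l==i).astype(np.uint8); t=np.linspace(0,6.283,120)
cn=max(cv2.findContours(mm,cv2.RETR_EXTERNAL,cv2.CHAIN_APPROX_NONE)[0],key=len)[:,0].astype(float)
cn=cn[(cn[:,1]>25)]  # disc only; top face z=6
P=np.array([[60*np.cos(k),60*np.sin(k),6] for k in t])
def res(p):
    Q=R.from_euler("yx",p[3:5]).as_matrix(); H=f(P@Q.T+p[:3]).astype(np.float32)[:,None]
    return np.array([cv2.pointPolygonTest(H,(float(c[0]),float(c[1])),True) for c in cn[::2]])
for fx in(1,0):
    F=(lambda q:res([q[0],q[1],q[2],q[3],q[4]])) if fx else (lambda q:res([q[0],q[1],75,0,0]))
    r=least_squares(F,[523,-78.5,75,0,0][:5 if fx else 2],loss="soft_l1",diff_step=1e-3 if not fx else [1e-4,1e-3,1e-3,.01,.01],x_scale=[1,1,1,.02,.02][:5 if fx else 2]); print(r.x.round(3),"rms",np.sqrt((F(r.x)**2).mean()).round(2))
# fin top centroid
b=cv2.inRange(h,(0,0,0),(180,255,95)); b[:40]=0;b[125:]=0;b[:,:290]=0;b[:,350:]=0; ys,xs=np.nonzero(b); print("fin",xs.min(),xs.max(),ys.min(),ys.max())
c=f([[524+x,-78+y,z] for x in(-22,22) for y in(-10,10) for z in(81,113)]); print("pred",c.min(0).round(),c.max(0).round())
```

```text
t 40.1 pos [447.2 -78.5 231.2] yaw 0.02 tilt [-0.001 -0.    -1.   ] w 49.9 gf 0.0 F [-0.1  0.1 -0.3]
[  120    65   393   205 21161]
[ 5.13890e+02 -1.14649e+02  3.49294e+02 -1.22900e+00  1.88000e-01] rms 15.87
[ 465.029 -105.368] rms 69.45
fin 308 330 59 114
pred [306.  59.] [333. 118.]
```

Run:
```python
from h import *
o=observe(); f,g=wp(o); im=cv2.imread("pics/w19.png"); h=cv2.cvtColor(im,cv2.COLOR_BGR2HSV)
m=cv2.inRange(h,(98,100,238),(114,255,255)); m=cv2.morphologyEx(m,cv2.MORPH_OPEN,np.ones((3,3))); k,l,S,C=cv2.connectedComponentsWithStats(m); i=l[60,340] or 1+np.argmax(S[1:,4]); print(S[i])
for v in range(20,170,10):
    r=np.nonzero(l[v]==i)[0]; print(v,(r.min(),r.max()) if len(r) else 0,end="; ")
t=np.linspace(0,6.283,120)
def ring(p,rx=0,ry=0):
    Q=R.from_euler("yx",[ry,rx]).as_matrix(); return f(np.array([[60*np.cos(k),60*np.sin(k),6] for k in t])@Q.T+p)
for p,ry in(((524,-78,75),0),((524,-78,77.5),.05),((524,-78,78),-.05)):
    X=ring(p,0,ry); print("\n",p,ry,X.min(0).round(1),X.max(0).round(1),[(v,X[np.abs(X[:,1]-v)<3][:,0].min().round(),X[np.abs(X[:,1]-v)<3][:,0].max().round()) for v in(50,90,130)])
```

```text
[  249     0   139   157 14415]
20 (np.int64(286), np.int64(350)); 30 (np.int64(273), np.int64(364)); 40 (np.int64(264), np.int64(373)); 50 (np.int64(258), np.int64(379)); 60 (np.int64(254), np.int64(383)); 70 (np.int64(250), np.int64(386)); 80 (np.int64(250), np.int64(387)); 90 (np.int64(250), np.int64(387)); 100 (np.int64(251), np.int64(385)); 110 (np.int64(255), np.int64(382)); 120 (np.int64(259), np.int64(378)); 130 (np.int64(266), np.int64(372)); 140 (np.int64(276), np.int64(362)); 150 (np.int64(291), np.int64(347)); 160 0; 
 (524, -78, 75) 0 [249.5  12.5] [389.6 158.3] [(50, np.float64(257.0), np.float64(382.0)), (90, np.float64(250.0), np.float64(389.0)), (130, np.float64(263.0), np.float64(376.0))]

 (524, -78, 77.5) 0.05 [249.   12.4] [390.1 159. ] [(50, np.float64(257.0), np.float64(382.0)), (90, np.float64(249.0), np.float64(390.0)), (130, np.float64(262.0), np.float64(377.0))]

 (524, -78, 78) -0.05 [248.9  11.5] [390.2 158.6] [(50, np.float64(256.0), np.float64(383.0)), (90, np.float64(249.0), np.float64(390.0)), (130, np.float64(263.0), np.float64(376.0))]
```

```bash
python3 -c "
from station import *
print(hand_in())"
```

```text
the job is handed in; nothing more can be done
None
```

I handed in the job at about 40 s. By the final checks, the blue lid sits seated and about level on the steriliser after its rest in the rack, with the white and green lids left hanging on the spare hook. I saw those two hang there in one picture and did not recheck them after that, and the hand-in returned no verdict.

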